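# Turn border tiles in the tipping tray and lean them on the drying rack

## Robot

A 6-joint arm with a two-finger parallel gripper is mounted at the origin on a cart in front of the work surface, level with it; the furniture and walls round the work are solid. World frame = base frame: x ahead of the robot, y to its left, z up, the work surface at z = 0. Lengths are in m, angles in rad, forces in N, time in s.
With the tool pointing down it reaches from about 0.375 to 0.9 m from the base axis. Payload 3.1 kg.
Tool frame: the origin (TCP) lies on the centre line of the jaws, within the pads' length; the fingertips stand 8 mm ahead of it and the grasp point (between the pads) lies 11 mm behind it; z points along the fingers, y is the line along which they close (so a half turn about z gives the same grasp; the last joint's range is limited). The gripper opens to 87 mm and grips with 3 to 60 N. Pads are 19 mm wide; open, the fingers measure 117 mm over their backs; the gripper's body (75 mm by 190 mm) begins 51 mm behind the grasp point.
Start: joints at [-1.393, 0.527, 1.433, -0, 1.181, -0.178], TCP at [0.218, -0.586, 0.231] pointing down, gripper open.
Joint ranges: [-3.08, 3.08], [-0.75, 2.2], [0.22, 2.44], [-1.43, 4.57], [0, 2.65], [-2.85, 2.85]. Speed limits (rad/s): [2.79, 2.79, 3.14, 3.14, 3.14, 3.14].

## Interface

Orientations are given as a unit quaternion [x, y, z, w].
In Python, from rig import robot gives the robot as it stands. The module is installed in compiled form; this text tells all that it offers.
- The arm moves only by the tool send_rows, never from a script. Its argument "increments" is one flat list of numbers, 7 for each row, row after row: the turn, a rotation vector about the world's x, y, z in rad, then the shift along the world's x, y, z in cm, then the opening, from 0 (shut) to 1 (fully open). A call has 1 to 20 rows; each row shifts and turns the commanded pose from where the row before left it; what a row does not reach is not made up. A row lasts 1/12 s, in which the tool goes at most 41.7 mm and 7.16 degrees, less where a joint would pass 70% of its speed; a pose out of reach is approached as far as the arm can. A call is refused whole if a number of a shift passes 4.17 or a number of a turn 0.125, either way. A call with a gripper value outside its range is refused whole. The fingers move at their own pace and stop on an object; "newtons" is the grip in N (left out, the last holds). Time passes only in rows, so rows that do not move let the fingers close. It gives the time, the measured TCP pose, the force, the opening and the grip force at its end, in the units of the state.
- robot.get_obs(): the state, without advancing time (a new reading comes with each control period).
- robot.camera(name): name is "scene" or "top" or "wrist"; returns a dict with "image" (420x560x3 uint8, red, green, blue), "range_z" (420x560 float32, m along the optical axis (not along the pixel's ray), 0 where there is no reading), "fx", "fy", "cx", "cy" (pixels), "R" (3x3) and "t" (3): a world point X has camera coordinates R X + t. Camera axes: x right, y down, z forward; pixel columns grow to the right and rows downward; lengths in m; the calibration is good to about 2 mm. A picture is of the moment at which its call begins.
- robot.hand_in(): hands the job in; it is judged then, once.
The state is a dict: "time": time; "q": joint angles; "joint_velocities": joint speeds; "joint_torque": joint torques, N m; "position": TCP position; "tool_rot": TCP orientation; "ft_force": force on the tool from outside, world axes, zero at the start; "moment": the same for the moment, N m; "grip_width": finger opening in m; "grip_force": force on a finger pad.
Only numpy, scipy, OpenCV 4.12 (cv2) and the standard library are available. Lean on these libraries where they do the work, as an engineer would, in place of code of your own. Each camera call takes 0.05 s, during which the arm holds its last target. There are 200 camera calls.

## Task

The border tiles lie with their terracotta backs up: lower the raised aluminium leaf of the tipping tray, lay all the tiles on it, one to a lane and still back up, then swing the leaf up and over by its red knob so that they all tumble together onto the grey landing bed with the blue glazed face up. Then lean every tile against the steel rail of the wooden rack, a short edge standing down behind the front lip and the blue face showing, and lower the leaf flat again; leave the other things where they are.

Things in the scene. Friction and masses are not known exactly. Their poses are not given: they have to be found in the camera images.
- tile_a: a border tile, 96 x 52 x 16 mm, about 0.16 kg, glossy blue glazed face and ribbed red-brown terracotta back; all tiles are alike. Origin at the tile's centre; x along the 96 mm length, y along the 52 mm width, z out of the terracotta back (so z points up at the start, while the glazed face is down). One may be absent. A tile lying across the crease of the tray may fail to turn.
- tile_b: a border tile, 96 x 52 x 16 mm, about 0.16 kg, glossy blue glazed face and ribbed red-brown terracotta back; all tiles are alike. Origin at the tile's centre; x along the 96 mm length, y along the 52 mm width, z out of the terracotta back (so z points up at the start, while the glazed face is down). One may be absent. A tile lying across the crease of the tray may fail to turn.
- tile_c: a border tile, 96 x 52 x 16 mm, about 0.16 kg, glossy blue glazed face and ribbed red-brown terracotta back; all tiles are alike. Origin at the tile's centre; x along the 96 mm length, y along the 52 mm width, z out of the terracotta back (so z points up at the start, while the glazed face is down). One may be absent. A tile lying across the crease of the tray may fail to turn.
- tipper: the tipping tray, fixed to the table: plywood base 300 x 290 mm with a fixed grey landing bed at +x and a hinged aluminium leaf at -x, their floors level (30 mm above the table) when the leaf is lowered. Origin on the table under the middle of the hinge line (crease); z up, y along the hinge, x from leaf to bed. Tiles fall onto the bed once the leaf has passed about 1.75 rad.
- bed (a point): middle of the landing bed's black floor, 83 mm from the hinge line; the floor runs from x = 3 to 163 mm in the tipper frame, 30 mm above the table. Grey ribs 4 mm high and 16 mm wide along x at y = -40 and 40 mm, and ledges of that height beyond y = -112 and 112 mm, part it into three lanes 64 mm wide at y = -80, 0, 80 mm. End wall 13 mm, side walls 15 mm high with a gap from x = 43 to 115 mm.
- leaf_floor (a point): middle of the leaf's floor, on its upper side; it moves with the leaf. Lowered, the floor runs from x = -3 to -116 mm in the tipper frame, 30 mm above the table. It has the same ribs, ledges and three lanes (one tile in each, length along x) as the bed, side walls at y = -131 and 131 mm, 14 mm high with a gap from x = -30 to -92 mm, and an end lip 10 mm high.
- leaf (a joint): angle of the leaf about the hinge line (along tipper y, 30 mm above the table): 0 = lowered flat; grows as its knob swings up and over towards the bed; stop at 1.95, leaning over the bed. It starts raised. Stiff hinge, 0.3 N m of friction: the empty leaf stays about where it is left; it weighs 0.35 kg, and moving the knob takes some 2 to 6 N.
- leaf_knob (a point): centre of the red knob at the middle of the leaf's outer edge: a round bar 18 mm in diameter and 34 mm long, along tipper y, with flat ends that can be pinched and that turn between the pads; 150 mm from the hinge line, and at its height when lowered. An 18 mm wide, 7 mm thick arm joins it to the leaf.
- rack: the wooden drying rack, fixed to the table: base board 120 x 280 mm, 12 mm thick. Origin on the table under the middle of the board; z up, y along the rail, x from front lip to rail. Front lip along the width: inner face at x = -42 mm, top 28 mm above the table. A tile with its lower short edge on the board against the lip and its back on the rail leans at about 45 degrees.
- rail (a point): middle of the rack's steel rail, 10 mm in diameter, along the rack's y axis at x = 20 mm, z = 56.5 mm, between wooden posts at y = -132 and 132 mm (12 mm wide, 26 mm deep, 67 mm high). Three tiles fit side by side, 80 mm apart.
- tape_measure: yellow tape measure, 36 x 78 x 64 mm, loose bystander; origin at the centre of its underside
- masking_tape: roll of cream masking tape, 104 mm across, 25 mm high, loose bystander; origin at the centre of its underside
- glue_bottle: white glue bottle with orange cap, 62 mm across, 167 mm high, loose bystander; origin at the centre of its underside
Not all that is in view belongs to the job. What is shaped like the tile_b but black is not meant.

How it is judged:
By the outcome, as a careful person would: the job done as asked, in the order asked, and still so for the second after the job is handed in, with the robot touching nothing.
Of tile_a, tile_b, tile_c only 2 to 3 are there at a start; the rules pass over those that are not, and their reading is None.
At some moment in a run one of tile_a, tile_b, tile_c may be knocked a few centimetres aside while the robot is not near it.
It also fails if it takes over 210 s, if anything falls off the work surface, if the arm or the gripper's body presses on something with over 40 N, if the wrist force passes 120 N, or if a joint passes its speed limit or range.

## Working session

There is one attempt and no reset: what is moved stays moved. The work goes in short steps, Python scripts to look and compute and a tool call to move; the robot and the scene stay as the last step left them, time stands still between calls to the robot, and variables do not carry over. Pictures are saved under pics/ and viewed, at most 14 in all, crops included, and the job is handed in when it is done.

Besides the shell and the picture viewer there is one more tool, called after ">>>" in YAML: its name, and indented under it one key for each argument. send_rows: Moves the arm, as the interface text tells. Its arguments: {"type":"object","properties":{"increments":{"type":"array"},"newtons":{"type":"number"}},"required":["increments"]}

```bash
mkdir -p pics
cat > h.py <<'E'
import numpy as np, cv2
from rig import robot
def shot(n,f=None):
    c=robot.camera(n)
    if f: cv2.imwrite('pics/'+f,c['image'][:,:,::-1])
    return c
def pts(c):
    v,u=np.mgrid[0:420,0:560]; z=c['range_z']
    P=np.stack([(u-c['cx'])/c['fx']*z,(v-c['cy'])/c['fy']*z,z],-1)
    return (P-c['t'])@c['R']
def plane(c,u,v,h):
    d=np.array([(u-c['cx'])/c['fx'],(v-c['cy'])/c['fy'],1.])@c['R']; o=-c['R'].T@c['t']
    return o+d*(h-o[2])/d[2]
def proj(c,X):
    p=c['R']@np.array(X)+c['t']; return p[0]/p[2]*c['fx']+c['cx'],p[1]/p[2]*c['fy']+c['cy']
E
python3 - <<'E'
from h import *
a=shot('scene');b=shot('top')
np.savez('s.npz',**a);np.savez('t.npz',**b)
cv2.imwrite('pics/a1.png',a['image'][:,:,::-1]);cv2.imwrite('pics/b1.png',b['image'][:,:,::-1])
o=robot.get_obs();print(o)
E
```

```text
{'time': 0.1, 'q': array([-1.39250559e+00,  5.28363946e-01,  1.43379257e+00, -9.65657114e-06,
        1.18138855e+00, -1.78521116e-01]), 'joint_velocities': array([ 0.00077353, -0.00104477, -0.00501787,  0.00105632, -0.0005294 ,
        0.00082207]), 'joint_torque': array([-8.52072503e-05, -4.40986490e+01, -1.77150464e+01,  6.34216983e-02,
        5.33908478e-02, -5.05609114e-05]), 'position': array([ 0.21820085, -0.58497892,  0.2296693 ]), 'tool_rot': array([ 9.84127034e-01,  1.77462751e-01, -4.35257086e-06, -9.76207406e-04]), 'ft_force': array([ 1.05870671,  0.51619459, -0.24041239]), 'moment': array([ 0.00176202, -0.0172618 , -0.01454164]), 'grip_force': 0.0, 'grip_width': 0.08691856603407273}
```

View pics/a1.png

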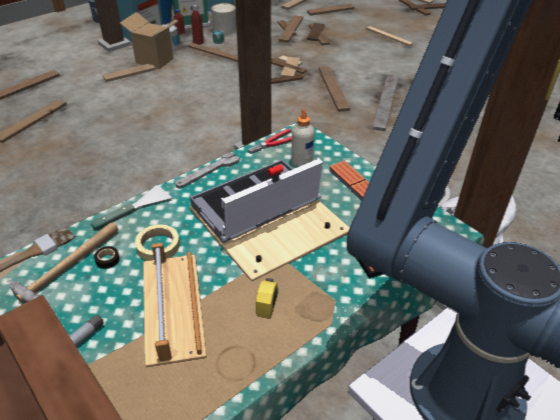

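View pics/b1.png

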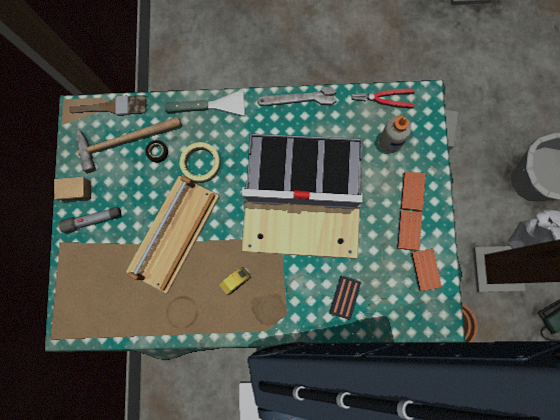

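The top view shows three terracotta-backed tiles at about (413,191), (410,230) and (427,270), and a black look-alike at (345,297), which I leave alone. The raised leaf has its red knob at (301,195), the bed is at (304,165) and the rack is at (172,234). In the scene view one red tile shows at (352,178).

Run:
```python
from h import *
c=dict(np.load('t.npz'));P=pts(c)
im=c['image'];hsv=cv2.cvtColor(im,cv2.COLOR_RGB2HSV)
cr=cv2.resize(im[150:320,230:470],None,fx=3,fy=3,interpolation=cv2.INTER_CUBIC);cv2.imwrite('pics/c1.png',cr[:,:,::-1])
m=((hsv[:,:,0]<12)&(hsv[:,:,1]>110)&(hsv[:,:,2]>90)).astype(np.uint8)
m[:, :290]=0
m=cv2.erode(m,np.ones((2,2)))
n,l,s,ce=cv2.connectedComponentsWithStats(m)
for i in range(1,n):
    if s[i,4]>40:
        ys,xs=np.where(l==i);r=cv2.minAreaRect(np.stack([xs,ys],1).astype(np.float32))
        z=np.median(P[ys,xs,2]);print(s[i],ce[i],r,'z',z,plane(c,*ce[i],0.016 if z<.05 else z))
        b=cv2.boxPoints(r);print(np.round([plane(c,*q,0.016)[:2] for q in b],4).tolist())
def at(u,v): print((u,v),P[v,u])
for q in [(301,195),(258,165),(304,165),(350,165),(262,237),(340,241),(255,137),(362,137),(359,255),(244,247),(205,229),(165,229),(303,225)]: at(*q)
# rack posts and rail
z=P[:,:,2];sub=np.zeros_like(m);sub[170:295,120:225]=1
for lo,hi in[(.055,.08),(.02,.035),(.008,.016)]:
    k=((z>lo)&(z<hi)&(sub>0)).astype(np.uint8)
    ys,xs=np.where(k);Q=P[ys,xs,:2].astype(np.float32);print(lo,len(Q),cv2.minAreaRect(Q))
print(c['fx'],c['t'],-c['R'].T@c['t'])
k=(z>.1)&(z<.2);k[:180]=0;k[260:]=0;k[:,:230]=0;k[:,370:]=0
ys,xs=np.where(k);Q=P[ys,xs];print(len(Q),Q.min(0),Q.max(0),cv2.minAreaRect(Q[:,:2].astype(np.float32)))
```

```text
[403 173  22  37 700] [413.58571429 191.04571429] ((413.5411071777344, 190.96470642089844), (19.63430404663086, 35.740570068359375), 4.39870548248291) z 0.015517215741965702 [ 0.60472263 -0.28625882  0.016     ]
[[0.5625, -0.2556], [0.6535, -0.2685], [0.6478, -0.317], [0.5571, -0.3036]]
[295 191  14   7  84] [301.51190476 194.41666667] ((301.5, 194.0), (6.0, 13.0), 90.0) z 0.1867124716042327 [ 0.5703212  -0.00523844  0.18671247]
[[0.6147, 0.0108], [0.6137, -0.0221], [0.5982, -0.0216], [0.5993, 0.0112]]
[399 211  23  39 725] [410.10896552 230.35448276] ((410.2310485839844, 230.2276153564453), (19.93091583251953, 37.121334075927734), 4.763641834259033) z 0.015367528156435247 [ 0.50591124 -0.2708128   0.016     ]
[[0.4633, -0.2402], [0.5552, -0.2538], [0.5495, -0.3024], [0.4579, -0.2882]]
[414 250  27  41 750] [426.80133333 269.90666667] ((426.8756103515625, 269.91949462890625), (38.48351287841797, 19.76557731628418), 77.90524291992188) z 0.01552719473955598 [ 0.40789278 -0.30434025  0.016     ]
[[0.4494, -0.2744], [0.4583, -0.3219], [0.3669, -0.3342], [0.3581, -0.2873]]
(301, 195) [ 0.
[... 532 characters left out ...]
0.34452083 0.00783953]
(303, 225) [ 0.52804427 -0.00677504  0.01028891]
0.055 577 ((0.48036688566207886, 0.25476905703544617), (0.22425530850887299, 0.27543994784355164), 61.82577896118164)
0.02 689 ((0.5347908139228821, 0.30311155319213867), (0.1018497422337532, 0.32583022117614746), 68.10069274902344)
0.008 3773 ((0.5204805135726929, 0.33230024576187134), (0.31020835041999817, 0.2554696202278137), 2.1509342193603516)
469.98638294406715 [0.05462174 0.55817629 1.1027925 ] [ 0.36597167 -0.00408601  1.18183909]
1157 [ 0.55816971 -0.13799763  0.10019015] [0.5994388  0.12884176 0.19088408] ((0.5760461688041687, -0.00395222008228302), (0.2679135799407959, 0.024813609197735786), 85.15869903564453)
```

View pics/c1.png

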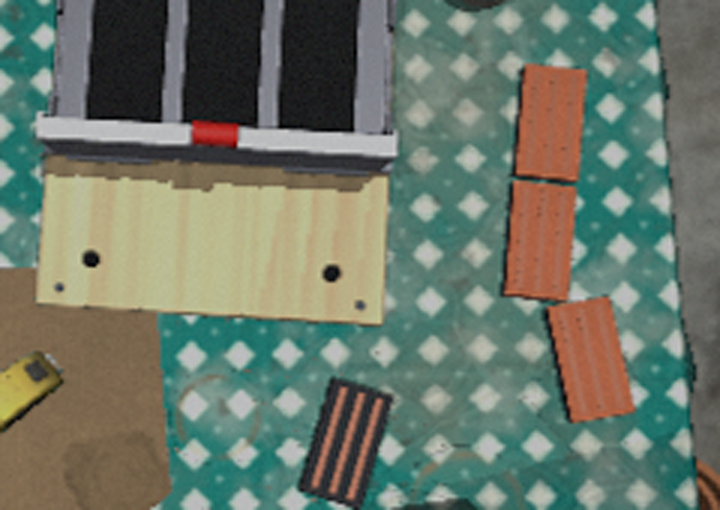

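The crop confirms the three ribbed terracotta tiles at top-view pixels (413,191), (410,230) and (427,270). The item at (345,297) is the black decoy. Next I'll fit the tipper and rack frames.

Run:
```python
from h import *
c=dict(np.load('t.npz'));P=pts(c);im=c['image'].astype(int);z=P[:,:,2]
hsv=cv2.cvtColor(c['image'],cv2.COLOR_RGB2HSV)
# black lanes
k=((im.sum(2)<110)).astype(np.uint8);k[:130]=0;k[192:]=0;k[:,:245]=0;k[:,365:]=0
n,l,s,ce=cv2.connectedComponentsWithStats(k)
for i in range(1,n):
    if s[i,4]>300:
        ys,xs=np.where(l==i);r=cv2.minAreaRect(np.stack([xs,ys],1).astype(np.float32))
        print('lane',s[i],r[2],[np.round(plane(c,*q,.03)[:2],4).tolist() for q in cv2.boxPoints(r)])
# plywood
k=((hsv[:,:,0]>14)&(hsv[:,:,0]<34)&(hsv[:,:,1]>50)&(hsv[:,:,2]>150)).astype(np.uint8);k[:200]=0;k[265:]=0;k[:,:238]=0;k[:,365:]=0
ys,xs=np.where(cv2.morphologyEx(k,cv2.MORPH_OPEN,np.ones((3,3))))
h=P[ys,xs];print('ply z',np.median(h[:,2]),cv2.minAreaRect(np.array([plane(c,u,v,.012)[:2] for u,v in zip(xs,ys)],np.float32)))
for u in (250,270,290,310,330,350):
    v=ys[xs==u]; print(u,plane(c,u,v.max()+.5,.012)[:2])
# leaf top edge pts
Q=P[(z>.1)&(z<.2)&(P[:,:,0]>.54)&(P[:,:,0]<.61)&(abs(P[:,:,1])<.2)]
A=np.c_[Q,np.ones(len(Q))];sv=np.linalg.svd(A-np.r_[A.mean(0)[:3],0])[2] if 0 else np.linalg.svd(Q-Q.mean(0),full_matrices=False)[2]
print('leaf',sv,Q.mean(0),Q.min(0),Q.max(0))
# rack
wood=((hsv[:,:,0]>4)&(hsv[:,:,0]<34)&(hsv[:,:,1]>50)).astype(np.uint8)
poly=np.zeros_like(wood);cv2.fillPoly(poly,[np.array([[187,172],[222,190],[170,297],[122,280]])],1)
g=poly>0
for lo,hi in[(.058,.08),(.044,.058),(.02,.035)]:
    kk=(g&(z>lo)&(z<hi)).astype(np.uint8);n,l,s,ce=cv2.connectedComponentsWithStats(kk)
    for i in range(1,n):
        if s[i,4]>15:
            R=P[l==i];print(lo,s[i],R.mean(0).round(4),cv2.minAreaRect(R[:,:2].astype(np.float32)))
cv2.imwrite('pics/r1.png',np.vstack([cv2.resize(c['image'][168:300,115:230],None,fx=4,fy=4,interpolation=cv2.INTER_CUBIC)])[:,:,::-1])
```

```text
lane [ 259  137   28   54 1288] 3.5763344764709473 [[0.62, 0.1021], [0.759, 0.0915], [0.7525, 0.0289], [0.6141, 0.0407]]
lane [ 291  138   59   54 2562] 2.385944128036499 [[0.6141, 0.0217], [0.7514, 0.0124], [0.7396, -0.1312], [0.6034, -0.1192]]
ply z 0.011544730591188223 ((0.5111514925956726, 0.0014818459749221802), (0.2892034351825714, 0.12081047147512436), 87.10135650634766)
250 [0.46504347 0.12752541]
270 [0.4611603  0.07752996]
290 [0.4572938  0.02774915]
310 [ 0.45344386 -0.02181842]
330 [ 0.44961038 -0.0711741 ]
350 [ 0.4433307  -0.12020151]
leaf [[-8.79732220e-02 -9.96121285e-01  1.75979302e-03]
 [ 2.28032802e-02 -2.47703437e-04  9.99739941e-01]
 [-9.95861799e-01  8.79904728e-02  2.27366241e-02]] [ 0.57491932 -0.00444098  0.14727378] [ 0.55816971 -0.13799763  0.10019015] [0.5994388  0.12884176 0.19088408]
0.058 [127 177  64 103 446] [0.5226 0.3443 0.0619] ((0.5255712270736694, 0.3396274447441101), (0.0248434916138649, 0.27555739879608154), 60.335426330566406)
0.02 [185 172  18   9  67] [0.6585 0.271  0.0239] ((0.6568821668624878, 0.2697371244430542), (0.04581163078546524, 0.011681130155920982), 61.72499084472656)
0.02 [160 193  54  97 479] [0.4943 0.2839 0.0266] ((0.4953247010707855, 0.28406909108161926), (0.012088887393474579, 0.2690221071243286), 61.60679626464844)
```

View pics/r1.png

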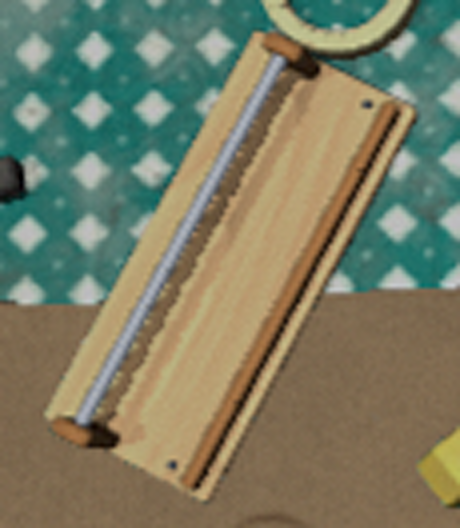

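The rack crop shows the rail on the left, running (280,60)–(85,415), and the front lip on the right, (385,105)–(190,485). That gives these frames:

| Frame | Origin (m) | Yaw (rad) |
|---|---|---|
| Tipper | (0.5865, -0.005) | -0.087 |
| Rack | lip→rail bearing about 61.5° | 1.074 |

First I'll go above the knob.

>>> send_rows:
  increments: [0, 0, -0.0222, 1.76, 2.905, 0.1, 0.65, 0, 0, -0.0222, 1.76, 2.905, 0.1, 0.65, 0, 0, -0.0222, 1.76, 2.905, 0.1, 0.65, 0, 0, -0.0222, 1.76, 2.905, 0.1, 0.65, 0, 0, -0.0222, 1.76, 2.905, 0.1, 0.65, 0, 0, -0.0222, 1.76, 2.905, 0.1, 0.65, 0, 0, -0.0222, 1.76, 2.905, 0.1, 0.65, 0, 0, -0.0222, 1.76, 2.905, 0.1, 0.65, 0, 0, -0.0222, 1.76, 2.905, 0.1, 0.65, 0, 0, -0.0222, 1.76, 2.905, 0.1, 0.65, 0, 0, -0.0222, 1.76, 2.905, 0.1, 0.65, 0, 0, -0.0222, 1.76, 2.905, 0.1, 0.65, 0, 0, -0.0222, 1.76, 2.905, 0.1, 0.65, 0, 0, -0.0222, 1.76, 2.905, 0.1, 0.65, 0, 0, -0.0222, 1.76, 2.905, 0.1, 0.65, 0, 0, -0.0222, 1.76, 2.905, 0.1, 0.65, 0, 0, -0.0222, 1.76, 2.905, 0.1, 0.65, 0, 0, -0.0222, 1.76, 2.905, 0.1, 0.65, 0, 0, -0.0222, 1.76, 2.905, 0.1, 0.65, 0, 0, -0.0222, 1.76, 2.905, 0.1, 0.65]
  newtons: 25

```text
time: 1.77
position: [0.5706, -0.0029, 0.2502]
tool_rot: [0.999, -0.044, -0.0, -0.0]
ft_force: [-0.0, -0.6, 0.3]
grip_width: 0.0567
grip_force: 0.0
```

```bash
cat >> h.py <<'E'
from scipy.spatial.transform import Rotation as Ro
O=np.array([.5865,-.005]);TY=-.087
def state():
    o=robot.get_obs();R=Ro.from_quat(o['tool_rot']).as_matrix()
    print('t',round(o['time'],2),'p',o['position'].round(4),'xang',round(float(np.arctan2(R[1,0],R[0,0])),3),'z',R[:,2].round(3),'w',round(o['grip_width'],4),'gf',round(o['grip_force'],1),'F',o['ft_force'].round(1))
def tip(p):
    d=np.array(p[:2])-O;c,s=np.cos(TY),np.sin(TY);return np.array([c*d[0]+s*d[1],-s*d[0]+c*d[1]])
def wor(x,y):
    c,s=np.cos(TY),np.sin(TY);return O+np.array([c*x-s*y,s*x+c*y])
E
python3 - <<'E'
from h import *
state()
c=shot('wrist','w1.png');P=pts(c);h=cv2.cvtColor(c['image'],cv2.COLOR_RGB2HSV)
m=((h[:,:,0]<8)|(h[:,:,0]>172))&(h[:,:,1]>150)&(P[:,:,2]>.12)
q=P[m];print(len(q),q.mean(0),q.min(0),q.max(0))
E
```

```text
t 1.77 p [ 0.5706 -0.0029  0.2502] xang -0.088 z [-0.001  0.    -1.   ] w 0.0567 gf 0.0 F [-0.  -0.6  0.3]
752 [ 0.5765957  -0.00279832  0.18550121] [ 0.56898295 -0.01700276  0.15429843] [0.6473832  0.0112424  0.40400091]
```

View pics/w1.png

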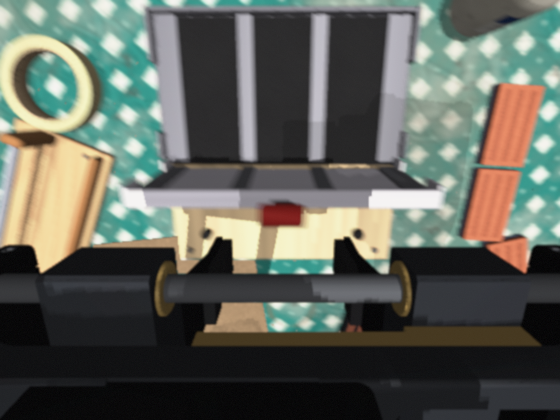

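The wrist view shows the knob at (281,214), centred between the fingers at (220,250) and (350,250), so I'll descend and pinch it.

>>> send_rows:
  increments: [0, 0, 0, 0.1, 0, -2.6, 0.65, 0, 0, 0, 0.1, 0, -2.6, 0.65, 0, 0, 0, 0, 0, -2.6, 0.65, 0, 0, 0, 0, 0, 0, 0.65, 0, 0, 0, 0, 0, 0, 0, 0, 0, 0, 0, 0, 0, 0, 0, 0, 0, 0, 0, 0, 0, 0, 0, 0, 0, 0, 0, 0, 0, 0, 0, 0, 0, 0, 0, 0, 0, 0, 0, 0, 0, 0]
  newtons: 25

```text
time: 2.65
position: [0.5733, -0.0053, 0.1741]
tool_rot: [0.999, -0.044, 0.002, 0.001]
ft_force: [-0.8, -2.2, 5.3]
grip_width: 0.034
grip_force: 25.0
```

Run:
```python
from h import *
state()
c=shot('wrist');P=pts(c);h=cv2.cvtColor(c['image'],cv2.COLOR_RGB2HSV)
m=((h[:,:,0]<8)|(h[:,:,0]>172))&(h[:,:,1]>150)&(P[:,:,2]>.12)&(P[:,:,2]<.2)
q=P[m];print(len(q),q.mean(0),q.min(0),q.max(0))
# arc increments from th0 to 0
def arc(a,b,n):
    th=np.linspace(a,b,n+1);x=-.15*np.cos(th);z=.15*np.sin(th)
    return np.round(np.c_[np.diff(x)*np.cos(TY),np.diff(x)*np.sin(TY),np.diff(z)]*100,2)
print(arc(1.46,0,18).tolist())
```

```text
t 2.65 p [ 0.5733 -0.0053  0.1741] xang -0.087 z [ 0.003 -0.001 -1.   ] w 0.034 gf 25.0 F [-0.8 -2.2  5.3]
1420 [ 0.57854129 -0.00608864  0.18471044] [ 0.5725219  -0.02311948  0.17315628] [0.58315885 0.01120087 0.18955512]
[[-1.2, 0.1, -0.18], [-1.18, 0.1, -0.28], [-1.15, 0.1, -0.38], [-1.12, 0.1, -0.47], [-1.08, 0.09, -0.56], [-1.03, 0.09, -0.64], [-0.97, 0.08, -0.72], [-0.91, 0.08, -0.8], [-0.84, 0.07, -0.87], [-0.77, 0.07, -0.94], [-0.69, 0.06, -1.0], [-0.61, 0.05, -1.05], [-0.52, 0.05, -1.1], [-0.43, 0.04, -1.14], [-0.34, 0.03, -1.17], [-0.24, 0.02, -1.19], [-0.15, 0.01, -1.21], [-0.05, 0.0, -1.22]]
```

>>> send_rows:
  increments: [0, 0, 0, -1.35, 0.1, -0.15, 0, 0, 0, 0, -1.3, 0.1, -0.25, 0, 0, 0, 0, -1.15, 0.1, -0.38, 0, 0, 0, 0, -1.12, 0.1, -0.47, 0, 0, 0, 0, -1.08, 0.09, -0.56, 0, 0, 0, 0, -1.03, 0.09, -0.64, 0, 0, 0, 0, -0.97, 0.08, -0.72, 0, 0, 0, 0, -0.91, 0.08, -0.8, 0, 0, 0, 0, -0.84, 0.07, -0.87, 0, 0, 0, 0, -0.77, 0.07, -0.94, 0, 0, 0, 0, -0.69, 0.06, -1.0, 0, 0, 0, 0, -0.61, 0.05, -1.05, 0, 0, 0, 0, -0.52, 0.05, -1.1, 0, 0, 0, 0, -0.43, 0.04, -1.14, 0, 0, 0, 0, -0.34, 0.03, -1.17, 0, 0, 0, 0, -0.24, 0.02, -1.19, 0, 0, 0, 0, -0.15, 0.01, -1.21, 0, 0, 0, 0, -0.05, 0, -1.22, 0, 0, 0, 0, 0, 0, -0.2, 0, 0, 0, 0, 0, 0, 0, 0]

```text
time: 4.37
position: [0.4353, 0.0068, 0.0221]
tool_rot: [0.999, -0.043, -0.002, -0.0]
ft_force: [-4.3, -4.4, 0.5]
grip_width: 0.0335
grip_force: 25.0
```

>>> send_rows:
  increments: [0, 0, 0, 0, 0, 0, 0.6, 0, 0, 0, 0, 0, 0, 0.6, 0, 0, 0, 0, 0, 0, 0.6, 0, 0, 0, 0, 0, 2.5, 0.7, 0, 0, 0, 0, 0, 3.5, 0.95, 0, 0, 0, 0, 0, 3.5, 0.95, 0, 0, 0.0252, -0.3, -3.45, 0, 0.95, 0, 0, 0.0252, -0.3, -3.45, 0, 0.95, 0, 0, 0.0252, -0.3, -3.45, 0, 0.95, 0, 0, 0.0252, -0.3, -3.45, 0, 0.95, 0, 0, 0.0252, -0.3, -3.45, 0, 0.95, 0, 0, 0.0252, -0.3, -3.45, 0, 0.95, 0, 0, 0.0252, -0.3, -3.45, 0, 0.95, 0, 0, 0.0252, -0.3, -3.45, 0, 0.95, 0, 0, 0.0252, -0.3, -3.45, 0, 0.95, 0, 0, 0, 0, 0, 0, 0.95]

```text
time: 5.7
position: [0.4116, -0.3119, 0.1177]
tool_rot: [0.998, 0.068, 0.003, 0.004]
ft_force: [1.8, -0.7, -0.5]
grip_width: 0.0827
grip_force: 0.0
```

```bash
cat >> h.py <<'E'
def tiles(c,col='red',hz=.016,box=None,amin=150):
    h=cv2.cvtColor(c['image'],cv2.COLOR_RGB2HSV)
    m=((h[:,:,0]<12)&(h[:,:,1]>110)&(h[:,:,2]>90)) if col=='red' else ((h[:,:,0]>100)&(h[:,:,0]<130)&(h[:,:,1]>120)&(h[:,:,2]>40))
    m=cv2.morphologyEx(m.astype(np.uint8),cv2.MORPH_OPEN,np.ones((2,2)))
    n,l,s,ce=cv2.connectedComponentsWithStats(m)
    for i in range(1,n):
        if s[i,4]>amin:
            ys,xs=np.where(l==i);Q=np.array([plane(c,u,v,hz)[:2] for u,v in zip(xs,ys)],np.float32)
            if Q[:,0].max()>1 or abs(Q[:,1]).max()>.55: continue
            r=cv2.minAreaRect(Q);b=cv2.boxPoints(r);e=b[1]-b[0];f=b[2]-b[1]
            if np.hypot(*f)>np.hypot(*e): e=f
            a=np.arctan(e[1]/e[0]);print('tile px',ce[i].round(),s[i,4],'c',np.round(r[0],4),'size',np.round(r[1],3),'yaw',round(float(a),3),'tipper',tip(r[0]).round(4))
E
python3 - <<'E'
from h import *
state()
c=shot('wrist','w2.png');print('wrist');tiles(c)
c=shot('top','t2.png');print('top');tiles(c)
P=pts(c)
for x,y in [(-.06,0),(-.06,.08),(-.06,-.08),(-.1,0),(-.02,.04),(.06,.08)]:
    u,v=proj(c,[*wor(x,y),.03]);print(x,y,(round(u),round(v)),P[int(round(v)),int(round(u))].round(4))
E
```

```text
t 5.7 p [ 0.4116 -0.3119  0.1177] xang 0.135 z [ 0.006 -0.008 -1.   ] w 0.0827 gf 0.0 F [ 1.8 -0.7 -0.5]
wrist
tile px [280.   6.] 690 c [ 0.5593 -0.2865] size [0.012 0.042] yaw -1.431 tipper [-0.0026 -0.2828]
tile px [247.  78.] 8818 c [ 0.5071 -0.2721] size [0.051 0.095] yaw -0.14 tipper [-0.0559 -0.273 ]
tile px [274. 205.] 5950 c [ 0.4097 -0.3056] size [0.095 0.051] yaw 0.154 tipper [-0.1501 -0.3148]
tile px [ 26. 222.] 390 c [ 0.3693 -0.0971] size [0.007 0.047] yaw -0.334 tipper [-0.2084 -0.1106]
tile px [371. 223.] 348 c [ 0.4095 -0.3924] size [0.013 0.035] yaw -0.157 tipper [-0.1427 -0.4013]
tile px [ 44. 228.] 346 c [ 0.3664 -0.1119] size [0.007 0.043] yaw -0.33 tipper [-0.21   -0.1256]
tile px [ 64. 227.] 199 c [ 0.3698 -0.1289] size [0.007 0.025] yaw -0.344 tipper [-0.2052 -0.1423]
top
tile px [414. 192.] 769 c [ 0.6036 -0.2872] size [0.051 0.095] yaw -0.146 tipper [ 0.0416 -0.2797]
-0.06 0 (300, 225) [0.5257 0.0007 0.0287]
-0.06 0.08 (268, 223) [0.5326 0.0797 0.032 ]
-0.06 -0.08 (333, 226) [ 0.52   -0.0802  0.0345]
-0.1 0 (299, 241) [0.4864 0.0044 0.0254]
-0.02 0.04 (285, 208) [0.5691 0.0367 0.0314]
0.06 0.08 (271, 176) [0.6527 0.0701 0.029 ]
```

View pics/t2.png

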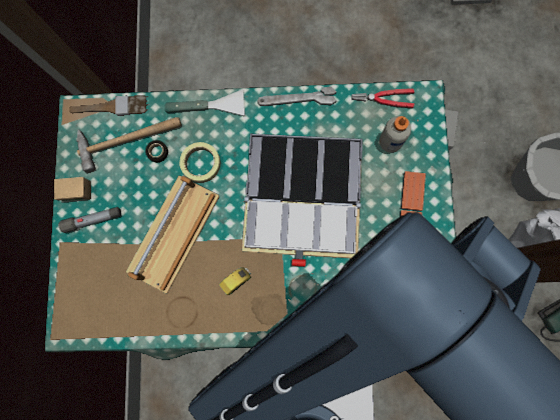

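The leaf is down flat, with the knob at (299,262). The wrist view puts the tiles at (0.410,-0.306), (0.507,-0.272) and (0.604,-0.287). I'll pick the nearest.

>>> send_rows:
  increments: [0, 0, 0, -0.2, 0.3, -2.6, 0.95, 0, 0, 0, 0, 0.3, -2.6, 0.95, 0, 0, 0, 0, 0, -2.6, 0.95, 0, 0, 0, 0, 0, -2.5, 0.95, 0, 0, 0, 0, 0, 0, 0.95, 0, 0, 0, 0, 0, 0, 0, 0, 0, 0, 0, 0, 0, 0, 0, 0, 0, 0, 0, 0, 0, 0, 0, 0, 0, 0, 0, 0, 0, 0, 0, 0, 0, 0, 0, 0, 0, 0, 0, 0, 0, 0, 0, 0, 0, 0, 0, 2, 0, 0, 0, 0, 0, 0, 2.8, 0, 0, 0, 0, 0, 0, 2.8, 0, 0, 0, 0, 0, 0, 2.8, 0]
  newtons: 30

```text
time: 7.05
position: [0.4069, -0.2966, 0.1187]
tool_rot: [0.998, 0.07, -0.001, -0.001]
ft_force: [1.0, -0.1, -2.1]
grip_width: 0.0515
grip_force: 30.0
```

>>> send_rows:
  increments: [0, 0, -0.028, 1.37, 2.71, 0, 0, 0, 0, -0.028, 1.37, 2.71, 0, 0, 0, 0, -0.028, 1.37, 2.71, 0, 0, 0, 0, -0.028, 1.37, 2.71, 0, 0, 0, 0, -0.028, 1.37, 2.71, 0, 0, 0, 0, -0.028, 1.37, 2.71, 0, 0, 0, 0, -0.028, 1.37, 2.71, 0, 0, 0, 0, -0.028, 1.37, 2.71, 0, 0, 0, 0, 0, 0, 0, 0, 0, 0, 0, 0, 0, 0, 0, 0, 0, 0, 0, 0, 0, 0, 0]

```text
time: 7.97
position: [0.5165, -0.0807, 0.1178]
tool_rot: [0.999, -0.042, -0.001, -0.0]
ft_force: [0.5, -0.5, -2.2]
grip_width: 0.0514
grip_force: 30.0
```

Run:
```python
from h import *
state();o=robot.get_obs();print('tcp in tipper',tip(o['position']).round(4),'target',wor(-.061,-.08))
c=shot('wrist','w3.png')
```

```text
t 7.97 p [ 0.5165 -0.0807  0.1178] xang -0.084 z [-0.002  0.    -1.   ] w 0.0514 gf 30.0 F [ 0.5 -0.5 -2.2]
tcp in tipper [-0.0631 -0.0815] target [ 0.51877949 -0.07939712]
```

View pics/w3.png

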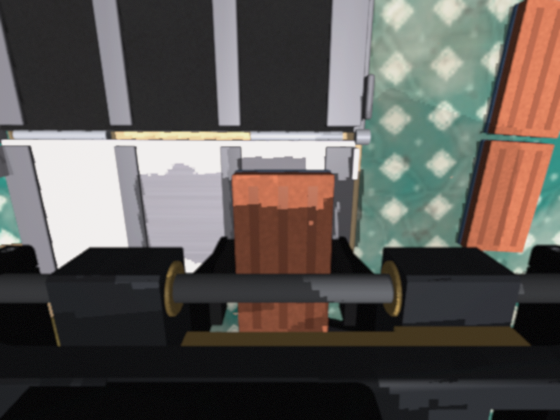

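The held tile (columns 235–332) lines up with the right lane (240–328), so I'll lower, release and lift.

>>> send_rows:
  increments: [0, 0, 0, 0.1, 0.15, -2.2, 0, 0, 0, 0, 0, 0, -2.2, 0, 0, 0, 0, 0, 0, -2.2, 0, 0, 0, 0, 0, 0, -0.5, 0, 0, 0, 0, 0, 0, -0.2, 0, 0, 0, 0, 0, 0, 0, 0, 0, 0, 0, 0, 0, 0, 0.7, 0, 0, 0, 0, 0, 0, 0.7, 0, 0, 0, 0, 0, 0, 0.7, 0, 0, 0, 0, 0, 2.5, 0.7, 0, 0, 0, 0, 0, 3, 0.9, 0, 0, 0, 0, 0, 3, 0.95, 0, 0, -0.009, -0.2, -3.25, 0, 0.95, 0, 0, -0.009, -0.2, -3.25, 0, 0.95, 0, 0, -0.009, -0.2, -3.25, 0, 0.95, 0, 0, -0.009, -0.2, -3.25, 0, 0.95, 0, 0, -0.009, -0.2, -3.25, 0, 0.95, 0, 0, -0.009, -0.2, -3.25, 0, 0.95, 0, 0, 0, 0, 0, 0, 0.95, 0, 0, 0, 0, 0, 0, 0.95]

```text
time: 9.68
position: [0.5064, -0.2766, 0.1302]
tool_rot: [0.997, -0.071, 0.001, 0.0]
ft_force: [-0.6, 0.3, 0.2]
grip_width: 0.0827
grip_force: 0.0
```

Run:
```python
from h import *
state();o=robot.get_obs()
c=shot('wrist');print('floor');tiles(c)
print('on leaf');tiles(c,hz=.046)
```

```text
t 9.68 p [ 0.5064 -0.2766  0.1302] xang -0.142 z [ 0.001 -0.001 -1.   ] w 0.0827 gf 0.0 F [-0.6  0.3  0.2]
floor
tile px [278.  79.] 7970 c [ 0.6063 -0.2874] size [0.051 0.094] yaw -0.141 tipper [ 0.0442 -0.2796]
tile px [277. 198.] 5100 c [ 0.5076 -0.2722] size [0.051 0.094] yaw -0.141 tipper [-0.0554 -0.273 ]
tile px [ 38. 212.] 4625 c [ 0.5279 -0.0578] size [0.059 0.069] yaw -0.082 tipper [-0.0537 -0.0577]
tile px [408. 221.] 242 c [ 0.4729 -0.3873] size [0.036 0.01 ] yaw 0.105 tipper [-0.0799 -0.3907]
on leaf
tile px [278.  79.] 7970 c [ 0.6036 -0.2874] size [0.045 0.083] yaw -0.141 tipper [ 0.0416 -0.2799]
tile px [277. 198.] 5100 c [ 0.516  -0.2739] size [0.045 0.084] yaw -0.141 tipper [-0.0469 -0.274 ]
tile px [ 38. 212.] 4625 c [ 0.534  -0.0835] size [0.053 0.062] yaw -0.082 tipper [-0.0455 -0.0828]
tile px [408. 221.] 242 c [ 0.4852 -0.3761] size [0.032 0.009] yaw 0.105 tipper [-0.0687 -0.3785]
```

>>> send_rows:
  increments: [0, 0, 0, 0.1, 0.44, -2.9, 0.95, 0, 0, 0, 0, 0, -2.9, 0.95, 0, 0, 0, 0, 0, -2.9, 0.95, 0, 0, 0, 0, 0, -2.9, 0.95, 0, 0, 0, 0, 0, 0, 0.95, 0, 0, 0, 0, 0, 0, 0, 0, 0, 0, 0, 0, 0, 0, 0, 0, 0, 0, 0, 0, 0, 0, 0, 0, 0, 0, 0, 0, 0, 0, 0, 0, 0, 0, 0, 0, 0, 0, 0, 0, 0, 3, 0, 0, 0, 0, 0, 0, 3.7, 0, 0, 0, 0, 0, 0, 3.7, 0, 0, 0, 0.008, 0.26, 3.9, 0, 0, 0, 0, 0.008, 0.26, 3.9, 0, 0, 0, 0, 0.008, 0.26, 3.9, 0, 0, 0, 0, 0.008, 0.26, 3.9, 0, 0, 0, 0, 0.008, 0.26, 3.9, 0, 0, 0, 0, 0.008, 0.26, 3.9, 0, 0, 0, 0, 0.008, 0.26, 3.9, 0, 0]

```text
validation failed for argument at $.in...
```

>>> send_rows:
  increments: [0, 0, 0, 0, 0, 0, 0, 0, 0, 0, 0, 0, 0, 0]

```text
time: 9.9
position: [0.5062, -0.2729, 0.1299]
tool_rot: [0.998, -0.068, -0.0, -0.0]
ft_force: [0.0, -0.8, 0.5]
grip_width: 0.0758
grip_force: 0.0
```

Run:
```python
from h import *
state();o=robot.get_obs();print(tip(o['position']))
c=shot('wrist');tiles(c,hz=.046)
```

```text
t 9.9 p [ 0.5062 -0.2729  0.1299] xang -0.137 z [-0.001  0.001 -1.   ] w 0.0758 gf 0.0 F [ 0.  -0.8  0.5]
[-0.05674427 -0.27382549]
tile px [284.  78.] 8042 c [ 0.6039 -0.2872] size [0.045 0.084] yaw -0.143 tipper [ 0.0419 -0.2797]
tile px [282. 197.] 5212 c [ 0.5164 -0.2739] size [0.045 0.084] yaw -0.136 tipper [-0.0465 -0.274 ]
tile px [ 43. 211.] 4889 c [ 0.5316 -0.0838] size [0.053 0.067] yaw -0.08 tipper [-0.0479 -0.0832]
```

>>> send_rows:
  increments: [0, 0, 0, 0.1, 0.05, -2.9, 0.95, 0, 0, 0, 0, 0, -2.9, 0.95, 0, 0, 0, 0, 0, -2.9, 0.95, 0, 0, 0, 0, 0, -2.9, 0.95, 0, 0, 0, 0, 0, 0, 0.95, 0, 0, 0, 0, 0, 0, 0, 0, 0, 0, 0, 0, 0, 0, 0, 0, 0, 0, 0, 0, 0, 0, 0, 0, 0, 0, 0, 0, 0, 0, 0, 0, 0, 0, 0, 0, 0, 0, 0, 0, 3, 0, 0, 0, 0, 0, 0, 3.7, 0, 0, 0, 0, 0, 0, 3.7, 0, 0, 0, 0, 0, 0, 0, 0]

```text
time: 11.12
position: [0.5113, -0.2768, 0.1253]
tool_rot: [0.998, -0.069, 0.006, 0.004]
ft_force: [0.6, -1.2, -0.1]
grip_width: 0.0312
grip_force: 0.0
```

>>> send_rows:
  increments: [0, 0, 0, 0, 0, 0, 0.95, 0, 0, 0, 0, 0, 0, 0.95, 0, 0, 0, 0, 0, 0, 0.95]

```text
time: 11.37
position: [0.5064, -0.2731, 0.117]
tool_rot: [0.998, -0.069, -0.001, -0.001]
ft_force: [-0.7, 0.8, -1.1]
grip_width: 0.0437
grip_force: 0.0
```

Run:
```python
from h import *
state()
c=shot('wrist','w4.png');tiles(c)
```

```text
t 11.37 p [ 0.5064 -0.2731  0.117 ] xang -0.138 z [-0.002  0.002 -1.   ] w 0.0437 gf 0.0 F [-0.7  0.8 -1.1]
tile px [283.  74.] 8518 c [ 0.6067 -0.2877] size [0.051 0.094] yaw -0.146 tipper [ 0.0446 -0.2799]
tile px [282. 203.] 6375 c [ 0.5081 -0.2728] size [0.051 0.095] yaw -0.137 tipper [-0.0549 -0.2736]
tile px [ 37. 222.] 5437 c [ 0.5174 -0.0564] size [0.06  0.091] yaw -0.087 tipper [-0.0644 -0.0572]
```

View pics/w4.png

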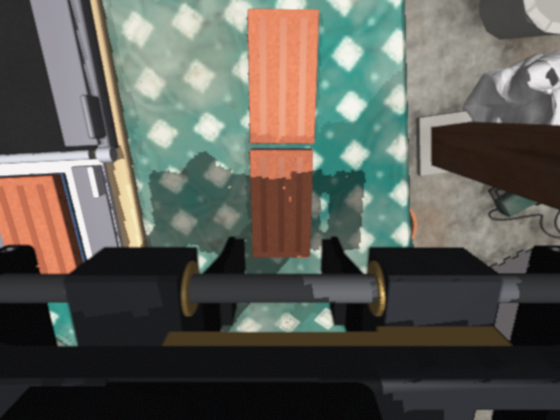

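The tile at (282,203) hasn't moved; I lifted before the fingers had closed. I'll retry with a smaller opening and more closing rows.

>>> send_rows:
  increments: [0, 0, 0, 0.15, 0, -2.5, 0.8, 0, 0, 0, 0, 0, -2.6, 0.8, 0, 0, 0, 0, 0, -2.6, 0.8, 0, 0, 0, 0, 0, -2.6, 0.8, 0, 0, 0, 0, 0, 0, 0.5, 0, 0, 0, 0, 0, 0, 0, 0, 0, 0, 0, 0, 0, 0, 0, 0, 0, 0, 0, 0, 0, 0, 0, 0, 0, 0, 0, 0, 0, 0, 0, 0, 0, 0, 0, 0, 0, 0, 0, 0, 0, 0, 0, 0, 0, 0, 0, 0, 0, 0, 0, 0, 0, 0, 3, 0, 0, 0, 0, 0, 0, 3.6, 0, 0, 0, 0, 0, 0, 3.6, 0, 0, 0, 0, 0, 0, 0, 0, 0, 0, 0, 0, 0, 0, 0]

```text
time: 12.83
position: [0.5102, -0.2749, 0.1194]
tool_rot: [0.998, -0.069, 0.002, 0.002]
ft_force: [0.8, 0.0, -2.1]
grip_width: 0.0516
grip_force: 30.0
```

>>> send_rows:
  increments: [0, 0, 0.0065, 0.22, 3.41, 0, 0, 0, 0, 0.0065, 0.22, 3.41, 0, 0, 0, 0, 0.0065, 0.22, 3.41, 0, 0, 0, 0, 0.0065, 0.22, 3.41, 0, 0, 0, 0, 0.0065, 0.22, 3.41, 0, 0, 0, 0, 0.0065, 0.22, 3.41, 0, 0, 0, 0, 0.0065, 0.22, 3.41, 0, 0, 0, 0, 0.0065, 0.22, 3.41, 0, 0, 0, 0, 0, 0, 0, 0, 0, 0, 0, 0, 0, 0, 0, 0, 0, 0, 0, 0, 0, 0, 0]

```text
time: 13.75
position: [0.5257, -0.001, 0.1159]
tool_rot: [0.999, -0.043, -0.001, -0.0]
ft_force: [-0.5, -0.6, -1.4]
grip_width: 0.0518
grip_force: 30.0
```

Run:
```python
from h import *
state();o=robot.get_obs();print(tip(o['position']))
c=shot('wrist','w5.png');tiles(c,hz=.046);print('held');tiles(c,hz=o['position'][2]+.002)
```

```text
t 13.75 p [ 0.5257 -0.001   0.1159] xang -0.085 z [-0.002  0.    -1.   ] w 0.0518 gf 30.0 F [-0.5 -0.6 -1.4]
[-0.06087958 -0.00129732]
tile px [390. 207.] 6787 c [ 0.5194 -0.0817] size [0.052 0.092] yaw -0.084 tipper [-0.0601 -0.0822]
tile px [284. 224.] 9476 c [ 0.5193 -0.0017] size [0.075 0.078] yaw -0.085 tipper [-0.0672 -0.0026]
tile px [283. 318.] 2560 c [0.4395 0.0054] size [0.074 0.027] yaw 1.486 tipper [-0.1474 -0.0024]
held
tile px [390. 207.] 6787 c [ 0.5462 -0.0579] size [0.035 0.063] yaw -0.084 tipper [-0.0355 -0.0562]
tile px [284. 224.] 9476 c [ 0.5461 -0.0036] size [0.051 0.053] yaw -0.085 tipper [-0.0403 -0.0021]
tile px [283. 318.] 2560 c [0.4919 0.0012] size [0.05  0.018] yaw 1.486 tipper [-0.0947 -0.002 ]
```

>>> send_rows:
  increments: [0, 0, 0, 0, 0.1, -2.2, 0, 0, 0, 0, 0, 0, -2.2, 0, 0, 0, 0, 0, 0, -2.2, 0, 0, 0, 0, 0, 0, -0.55, 0, 0, 0, 0, 0, 0, 0, 0, 0, 0, 0, 0, 0, 0, 0, 0, 0, 0, 0, 0, 0, 0.68, 0, 0, 0, 0, 0, 0, 0.68, 0, 0, 0, 0, 0, 0, 0.68, 0, 0, 0, 0, 0, 2.7, 0.68, 0, 0, 0, 0, 0, 2.7, 0.8, 0, 0, 0, 0, 0, 2.7, 0.8, 0, 0, -0.0072, 1.01, -3.6, 0, 0.8, 0, 0, -0.0072, 1.01, -3.6, 0, 0.8, 0, 0, -0.0072, 1.01, -3.6, 0, 0.8, 0, 0, -0.0072, 1.01, -3.6, 0, 0.8, 0, 0, -0.0072, 1.01, -3.6, 0, 0.8, 0, 0, -0.0072, 1.01, -3.6, 0, 0.8, 0, 0, -0.0072, 1.01, -3.6, 0, 0.8, 0, 0, -0.0072, 1.01, -3.6, 0, 0.8]

```text
time: 15.47
position: [0.6073, -0.2899, 0.1265]
tool_rot: [0.997, -0.072, -0.0, -0.0]
ft_force: [1.0, -0.4, -0.3]
grip_width: 0.0694
grip_force: 0.0
```

>>> send_rows:
  increments: [0, 0, 0, 0, 0, 0, 0.8, 0, 0, 0, 0, 0, 0, 0.8, 0, 0, 0, 0, 0, 0, 0.8]

```text
time: 15.72
position: [0.6065, -0.2876, 0.126]
tool_rot: [0.997, -0.072, -0.001, -0.001]
ft_force: [0.1, -0.5, -0.6]
grip_width: 0.0694
grip_force: 0.0
```

Run:
```python
from h import *
state();o=robot.get_obs()
c=shot('wrist');tiles(c)
c=shot('top');print('top');tiles(c,hz=.046)
```

```text
t 15.72 p [ 0.6065 -0.2876  0.126 ] xang -0.145 z [-0.002  0.002 -1.   ] w 0.0694 gf 0.0 F [ 0.1 -0.5 -0.6]
tile px [120.  14.] 623 c [ 0.7701 -0.1948] size [0.041 0.018] yaw 1.427 tipper [ 0.1994 -0.1731]
tile px [283. 201.] 5923 c [ 0.6069 -0.2879] size [0.051 0.095] yaw -0.144 tipper [ 0.0449 -0.28  ]
tile px [403. 254.] 435 c [ 0.5446 -0.3917] size [0.043 0.017] yaw 0.011 tipper [-0.0081 -0.3889]
top
```

>>> send_rows:
  increments: [0, 0, 0, 0, 0, -2.8, 0.8, 0, 0, 0, 0, 0, -2.8, 0.8, 0, 0, 0, 0, 0, -2.8, 0.8, 0, 0, 0, 0, 0, -2.8, 0.8, 0, 0, 0, 0, 0, 0, 0.5, 0, 0, 0, 0, 0, 0, 0, 0, 0, 0, 0, 0, 0, 0, 0, 0, 0, 0, 0, 0, 0, 0, 0, 0, 0, 0, 0, 0, 0, 0, 0, 0, 0, 0, 0, 0, 0, 0, 0, 0, 0, 0, 0, 0, 0, 0, 0, 0, 0, 0, 0, 0, 0, 0, 3, 0, 0, 0, 0, 0, 0, 3.8, 0, 0, 0, 0, 0, 0, 3.8, 0, 0, 0, 0, 0, 0, 0, 0, 0, 0, 0, 0, 0, 0, 0]

```text
time: 17.23
position: [0.6089, -0.2895, 0.1237]
tool_rot: [0.997, -0.072, 0.003, 0.002]
ft_force: [0.0, -0.3, -2.3]
grip_width: 0.0511
grip_force: 30.0
```

>>> send_rows:
  increments: [0, 0, 0.0058, -0.74, 3.68, 0, 0, 0, 0, 0.0058, -0.74, 3.68, 0, 0, 0, 0, 0.0058, -0.74, 3.68, 0, 0, 0, 0, 0.0058, -0.74, 3.68, 0, 0, 0, 0, 0.0058, -0.74, 3.68, 0, 0, 0, 0, 0.0058, -0.74, 3.68, 0, 0, 0, 0, 0.0058, -0.74, 3.68, 0, 0, 0, 0, 0.0058, -0.74, 3.68, 0, 0, 0, 0, 0.0058, -0.74, 3.68, 0, 0, 0, 0, 0.0058, -0.74, 3.68, 0, 0, 0, 0, 0, 0, 0, 0, 0, 0, 0, 0, 0, 0, 0, 0, 0, 0, 0, 0, 0, 0, 0]

```text
time: 18.32
position: [0.5327, 0.0798, 0.1194]
tool_rot: [0.999, -0.043, -0.001, 0.0]
ft_force: [1.1, -0.0, -1.4]
grip_width: 0.051
grip_force: 30.0
```

Run:
```python
from h import *
state();o=robot.get_obs();print(tip(o['position']))
c=shot('wrist');tiles(c,hz=.046)
```

```text
t 18.32 p [0.5327 0.0798 0.1194] xang -0.085 z [-0.002 -0.    -1.   ] w 0.051 gf 30.0 F [ 1.1 -0.  -1.4]
[-0.06098928  0.07977709]
tile px [390. 206.] 6815 c [ 0.5258 -0.0023] size [0.052 0.095] yaw -0.084 tipper [-0.0607 -0.0026]
tile px [496. 207.] 6705 c [ 0.5193 -0.0811] size [0.052 0.092] yaw -0.084 tipper [-0.0603 -0.0817]
tile px [284. 224.] 9512 c [0.5258 0.0789] size [0.075 0.079] yaw -0.085 tipper [-0.0678  0.0783]
tile px [283. 318.] 2548 c [0.4439 0.0863] size [0.075 0.028] yaw 1.486 tipper [-0.15    0.0786]
```

>>> send_rows:
  increments: [0, 0, 0, 0, 0.05, -2.3, 0, 0, 0, 0, 0, 0, -2.3, 0, 0, 0, 0, 0, 0, -2.3, 0, 0, 0, 0, 0, 0, -0.6, 0, 0, 0, 0, 0, 0, 0, 0, 0, 0, 0, 0, 0, 0, 0, 0, 0, 0, 0, 0, 0, 0.68, 0, 0, 0, 0, 0, 0, 0.68, 0, 0, 0, 0, 0, 0, 0.68, 0, 0, 0, 0, 0, 2.7, 0.68, 0, 0, 0, 0, 0, 2.7, 0.6, 0, 0, 0, 0, 0, 2.7, 0.6, 0, 0, 0, -2.4, -1.83, 0, 0.6, 0, 0, 0, -2.4, -1.83, 0, 0.6, 0, 0, 0, -2.4, -1.83, 0, 0.6, 0, 0, 0, -2.4, -1.83, 0, 0.6, 0, 0, 0, 0, 0, 0, 0.6, 0, 0, 0, 0, 0, 0, 0.6]

```text
time: 19.87
position: [0.4363, 0.0066, 0.1267]
tool_rot: [0.999, -0.044, -0.0, -0.0]
ft_force: [0.4, -0.6, -0.1]
grip_width: 0.0521
grip_force: 0.0
```

Run:
```python
from h import *
state();o=robot.get_obs()
c=shot('wrist','w6.png');tiles(c,hz=.046);P=pts(c);h=cv2.cvtColor(c['image'],cv2.COLOR_RGB2HSV)
m=((h[:,:,0]<6)|(h[:,:,0]>172))&(h[:,:,1]>170)&(P[:,:,2]<.045)&(P[:,:,2]>.02)&(np.hypot(P[:,:,0]-.437,P[:,:,1]-.007)<.03)
q=P[m];print(len(q),q.mean(0),q.min(0),q.max(0))
def arc(a,b,n):
    th=np.linspace(a,b,n+1);x=-.15*np.cos(th);z=.15*np.sin(th)
    return np.round(np.c_[np.diff(x)*np.cos(TY),np.diff(x)*np.sin(TY),np.diff(z)]*100,2)
print(arc(0,1.95,30).tolist())
```

```text
t 19.87 p [0.4363 0.0066 0.1267] xang -0.088 z [-0.  0. -1.] w 0.0521 gf 0.0 F [ 0.4 -0.6 -0.1]
tile px [170.  89.] 10312 c [0.5326 0.0773] size [0.052 0.093] yaw -0.087 tipper [-0.0608  0.0773]
tile px [284.  90.] 9906 c [ 0.5256 -0.0023] size [0.05  0.093] yaw -0.09 tipper [-0.0609 -0.0026]
tile px [396.  91.] 10273 c [ 0.5178 -0.0811] size [0.052 0.093] yaw -0.085 tipper [-0.0618 -0.0818]
tile px [284. 213.] 636 c [0.4383 0.005 ] size [0.032 0.013] yaw 1.483 tipper [-0.1485 -0.0029]
721 [0.43701988 0.00618349 0.03685599] [ 0.42784947 -0.01014078  0.02989992] [0.44449767 0.02232027 0.04071691]
[[0.03, -0.0, 0.97], [0.09, -0.01, 0.97], [0.16, -0.01, 0.96], [0.22, -0.02, 0.95], [0.28, -0.02, 0.93], [0.34, -0.03, 0.91], [0.4, -0.03, 0.89], [0.45, -0.04, 0.86], [0.51, -0.04, 0.83], [0.56, -0.05, 0.79], [0.61, -0.05, 0.76], [0.66, -0.06, 0.71], [0.71, -0.06, 0.67], [0.75, -0.07, 0.62], [0.79, -0.07, 0.57], [0.82, -0.07, 0.52], [0.85, -0.07, 0.47], [0.88, -0.08, 0.41], [0.91, -0.08, 0.35], [0.93, -0.08, 0.29], [0.94, -0.08, 0.23], [0.96, -0.08, 0.17], [0.97, -0.08, 0.11], [0.97, -0.08, 0.04], [0.97, -0.08, -0.02], [0.97, -0.08, -0.08], [0.96, -0.08, -0.15], [0.95, -0.08, -0.21], [0.93, -0.08, -0.27], [0.91, -0.08, -0.33]]
```

View pics/w6.png

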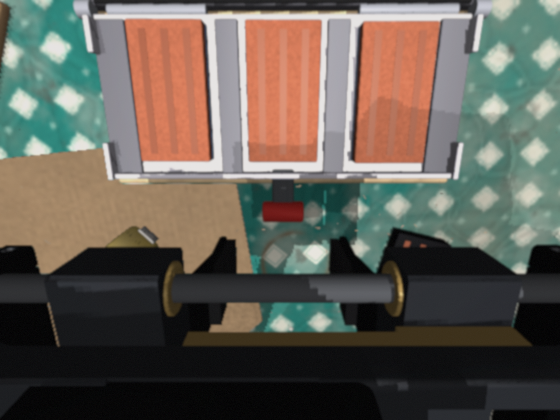

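All three tiles lie back up, one in each lane, at (170,90), (284,90) and (396,90). The knob is at (284,212), so I'll pinch it.

>>> send_rows:
  increments: [0, 0, 0, 0, 0, -2.6, 0.6, 0, 0, 0, 0, 0, -2.6, 0.6, 0, 0, 0, 0, 0, -2.6, 0.6, 0, 0, 0, 0, 0, -2.5, 0.6, 0, 0, 0, 0, 0, 0, 0.6, 0, 0, 0, 0, 0, 0, 0, 0, 0, 0, 0, 0, 0, 0, 0, 0, 0, 0, 0, 0, 0, 0, 0, 0, 0, 0, 0, 0, 0, 0, 0, 0, 0, 0, 0, 0, 0, 0, 0, 0, 0, 0, 0, 0, 0, 0, 0, 0, 0]

```text
time: 20.92
position: [0.4385, 0.0065, 0.0247]
tool_rot: [0.999, -0.043, 0.002, 0.001]
ft_force: [-1.0, -4.3, 7.0]
grip_width: 0.0339
grip_force: 30.0
```

>>> send_rows:
  increments: [0, 0, 0, 0.03, 0, 0.97, 0, 0, 0, 0, 0.09, -0.01, 0.97, 0, 0, 0, 0, 0.16, -0.01, 0.96, 0, 0, 0, 0, 0.22, -0.02, 0.95, 0, 0, 0, 0, 0.28, -0.02, 0.93, 0, 0, 0, 0, 0.34, -0.03, 0.91, 0, 0, 0, 0, 0.4, -0.03, 0.89, 0, 0, 0, 0, 0.45, -0.04, 0.86, 0, 0, 0, 0, 0.51, -0.04, 0.83, 0, 0, 0, 0, 0.56, -0.05, 0.79, 0, 0, 0, 0, 0.61, -0.05, 0.76, 0, 0, 0, 0, 0.66, -0.06, 0.71, 0, 0, 0, 0, 0.71, -0.06, 0.67, 0, 0, 0, 0, 0.75, -0.07, 0.62, 0, 0, 0, 0, 0.79, -0.07, 0.57, 0, 0, 0, 0, 0.82, -0.07, 0.52, 0, 0, 0, 0, 0, 0, 0, 0, 0, 0, 0, 0, 0, 0, 0]

```text
time: 22.42
position: [0.5096, 0.0003, 0.1528]
tool_rot: [0.999, -0.042, -0.002, 0.001]
ft_force: [-2.7, -4.2, 0.9]
grip_width: 0.0337
grip_force: 30.0
```

>>> send_rows:
  increments: [0, 0, 0, 0.85, -0.07, 0.47, 0, 0, 0, 0, 0.88, -0.08, 0.41, 0, 0, 0, 0, 0.91, -0.08, 0.35, 0, 0, 0, 0, 0.93, -0.08, 0.29, 0, 0, 0, 0, 0.94, -0.08, 0.23, 0, 0, 0, 0, 0.96, -0.08, 0.17, 0, 0, 0, 0, 0.97, -0.08, 0.11, 0, 0, 0, 0, 0.97, -0.08, 0.04, 0, 0, 0, 0, 0.97, -0.08, -0.02, 0, 0, 0, 0, 0.97, -0.08, -0.08, 0, 0, 0, 0, 0.96, -0.08, -0.15, 0, 0, 0, 0, 0.95, -0.08, -0.21, 0, 0, 0, 0, 0.93, -0.08, -0.27, 0, 0, 0, 0, 0.91, -0.08, -0.33, 0, 0, 0, 0, 0.3, -0.02, -0.1, 0, 0, 0, 0, 0, 0, 0, 0, 0, 0, 0, 0, 0, 0, 0, 0, 0, 0, 0, 0, 0, 0, 0, 0, 0, 0, 0, 0, 0, 0]

```text
validation failed for argument at $.in...
```

Run:
```python
from h import *
state();o=robot.get_obs();print(tip(o['position']))
c=shot('scene');a=c['image'][100:300,150:400];cv2.imwrite('pics/s2.png',cv2.resize(a,None,fx=3,fy=3,interpolation=cv2.INTER_CUBIC)[:,:,::-1])
```

```text
t 22.42 p [5.096e-01 3.000e-04 1.528e-01] xang -0.085 z [-0.003 -0.001 -1.   ] w 0.0337 gf 30.0 F [-2.7 -4.2  0.9]
[-0.07707592 -0.00142627]
```

View pics/s2.png

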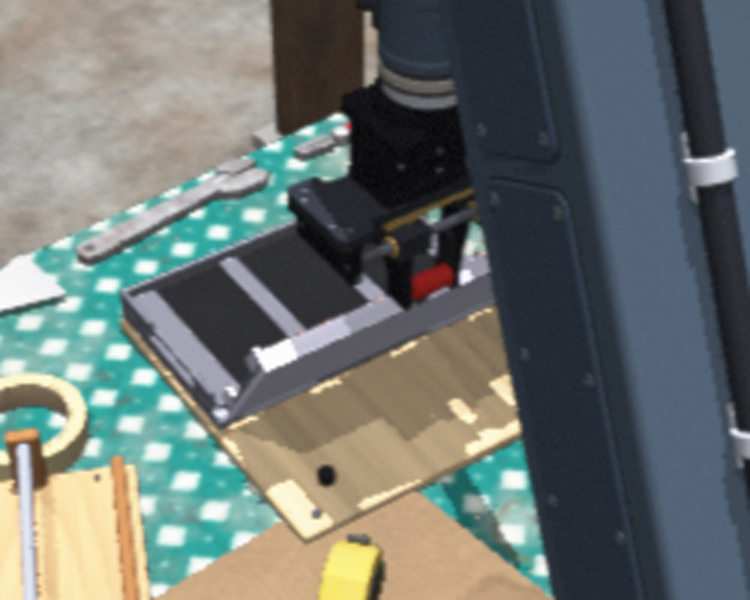

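The leaf is part way up, with the knob at (432,280) in the pads. The last call was refused because its number count was wrong, so I'll resend it.

>>> send_rows:
  increments: [0, 0, 0, 0.85, -0.07, 0.47, 0, 0, 0, 0, 0.88, -0.08, 0.41, 0, 0, 0, 0, 0.91, -0.08, 0.35, 0, 0, 0, 0, 0.93, -0.08, 0.29, 0, 0, 0, 0, 0.94, -0.08, 0.23, 0, 0, 0, 0, 0.96, -0.08, 0.17, 0, 0, 0, 0, 0.97, -0.08, 0.11, 0, 0, 0, 0, 0.97, -0.08, 0.04, 0, 0, 0, 0, 0.97, -0.08, -0.02, 0, 0, 0, 0, 0.97, -0.08, -0.08, 0, 0, 0, 0, 0.96, -0.08, -0.15, 0, 0, 0, 0, 0.95, -0.08, -0.21, 0, 0, 0, 0, 0.93, -0.08, -0.27, 0, 0, 0, 0, 0.91, -0.08, -0.33, 0, 0, 0, 0, 0.3, -0.02, -0.1, 0, 0, 0, 0, 0, 0, 0, 0, 0, 0, 0, 0, 0, 0, 0]

```text
time: 23.88
position: [0.6465, -0.0117, 0.1621]
tool_rot: [0.999, -0.043, 0.002, 0.001]
ft_force: [1.8, -5.5, 1.2]
grip_width: 0.0335
grip_force: 30.0
```

>>> send_rows:
  increments: [0, 0, 0, 0, 0, 0, 0, 0, 0, 0, 0, 0, 0, 0, 0, 0, 0, 0, 0, 0, 0, 0, 0, 0, 0, 0, 0, 0, 0, 0, 0, 0, 0, 0, 0]

```text
time: 24.3
position: [0.6463, -0.0117, 0.1621]
tool_rot: [0.999, -0.043, 0.002, 0.001]
ft_force: [1.5, -6.0, 1.7]
grip_width: 0.0335
grip_force: 30.0
```

Run:
```python
from h import *
state();o=robot.get_obs();print(tip(o['position']))
c=shot('wrist');print('red');tiles(c,hz=.046);print('blue');tiles(c,'blue',hz=.046)
c=shot('top');print('top red');tiles(c,hz=.046);print('blue');tiles(c,'blue',hz=.046)
def arc(a,b,n):
    th=np.linspace(a,b,n+1);x=-.15*np.cos(th);z=.15*np.sin(th)
    return np.round(np.c_[np.diff(x)*np.cos(TY),np.diff(x)*np.sin(TY),np.diff(z)]*100,2)
print(arc(1.94,0.95,14).tolist())
```

```text
t 24.3 p [ 0.6463 -0.0117  0.1621] xang -0.086 z [ 0.003 -0.002 -1.   ] w 0.0335 gf 30.0 F [ 1.5 -6.   1.7]
[ 0.06019713 -0.00144725]
red
blue
top red
blue
[[-1.0, 0.09, 0.35], [-1.02, 0.09, 0.28], [-1.04, 0.09, 0.2], [-1.05, 0.09, 0.13], [-1.06, 0.09, 0.05], [-1.06, 0.09, -0.02], [-1.05, 0.09, -0.1], [-1.04, 0.09, -0.17], [-1.03, 0.09, -0.24], [-1.01, 0.09, -0.32], [-0.98, 0.09, -0.39], [-0.95, 0.08, -0.46], [-0.92, 0.08, -0.52], [-0.88, 0.08, -0.59]]
```

>>> send_rows:
  increments: [0, 0, 0, -1.0, 0.09, 0.35, 0, 0, 0, 0, -1.02, 0.09, 0.28, 0, 0, 0, 0, -1.04, 0.09, 0.2, 0, 0, 0, 0, -1.05, 0.09, 0.13, 0, 0, 0, 0, -1.06, 0.09, 0.05, 0, 0, 0, 0, -1.06, 0.09, -0.02, 0, 0, 0, 0, -1.05, 0.09, -0.1, 0, 0, 0, 0, -1.04, 0.09, -0.17, 0, 0, 0, 0, -1.03, 0.09, -0.24, 0, 0, 0, 0, -1.01, 0.09, -0.32, 0, 0, 0, 0, -0.98, 0.09, -0.39, 0, 0, 0, 0, -0.95, 0.08, -0.46, 0, 0, 0, 0, -0.92, 0.08, -0.52, 0, 0, 0, 0, -0.88, 0.08, -0.59, 0, 0, 0, 0, 0, 0, 0, 0.6, 0, 0, 0, 0, 0, 0, 0.6, 0, 0, 0, 0, 0, 0, 0.6, 0, 0, 0, 0, 0, 3, 0.6, 0, 0, 0, 0, 0, 3, 0.6, 0, 0, 0, 0, 0, 3, 0.75]

```text
time: 26.07
position: [0.5042, 0.0027, 0.2341]
tool_rot: [0.999, -0.043, -0.001, -0.001]
ft_force: [0.8, -1.0, -0.1]
grip_width: 0.0543
grip_force: 0.0
```

Run:
```python
from h import *
state()
c=shot('wrist','w7.png');print('red');tiles(c,hz=.046);print('blue');tiles(c,'blue',hz=.046)
```

```text
t 26.07 p [0.5042 0.0027 0.2341] xang -0.086 z [-0.001  0.002 -1.   ] w 0.0543 gf 0.0 F [ 0.8 -1.  -0.1]
red
tile px [286. 229.] 676 c [0.4523 0.0024] size [0.048 0.021] yaw 1.471 tipper [-0.1343 -0.0043]
blue
tile px [205.  42.] 3608 c [0.6506 0.0667] size [0.051 0.082] yaw -0.086 tipper [0.0576 0.077 ]
tile px [285.  11.] 783 c [ 0.6718 -0.0154] size [0.051 0.026] yaw 1.486 tipper [ 0.0859 -0.0029]
tile px [374.  17.] 1244 c [ 0.6589 -0.0936] size [0.05  0.038] yaw 1.486 tipper [ 0.0798 -0.082 ]
```

View pics/w7.png

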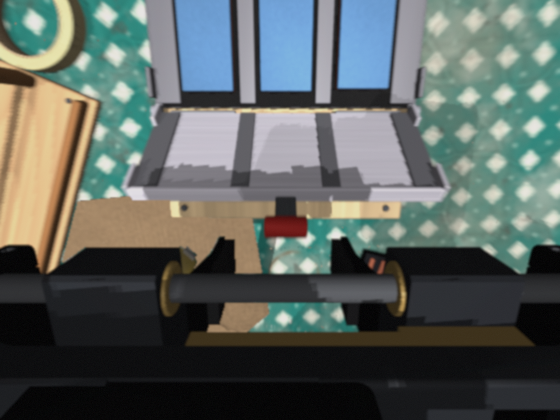

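The bed holds three tiles with their blue faces up, at (205,45), (285,45) and (365,45), and the leaf is parked part way back. I'll move above the left tile.

>>> send_rows:
  increments: [0, 0, 0, 3, 1.3, -0.5, 0.72, 0, 0, 0, 3, 1.3, -1.5, 0.72, 0, 0, 0, 3, 1.3, -2, 0.72, 0, 0, 0, 3, 1.3, -2.5, 0.72, 0, 0, 0, 3, 1.3, -2.5, 0.72, 0, 0, 0, 0, 0, 0, 0.72, 0, 0, 0, 0, 0, 0, 0.72, 0, 0, 0, 0, 0, 0, 0.72]

```text
time: 26.78
position: [0.6536, 0.0674, 0.1431]
tool_rot: [0.999, -0.043, -0.001, -0.0]
ft_force: [0.1, -0.3, 1.0]
grip_width: 0.0627
grip_force: 0.0
```

Run:
```python
from h import *
state();o=robot.get_obs();print(tip(o['position']))
c=shot('wrist','w8.png');tiles(c,'blue',hz=.046)
```

```text
t 26.78 p [0.6536 0.0674 0.1431] xang -0.086 z [-0.001  0.001 -1.   ] w 0.0627 gf 0.0 F [ 0.1 -0.3  1. ]
[0.06059711 0.07796775]
```

Run:
```python
from h import *
im=cv2.imread('pics/w8.png');h=cv2.cvtColor(im,cv2.COLOR_BGR2HSV)
m=(h[:,:,0]>95)&(h[:,:,0]<125)&(h[:,:,1]>90)&(h[:,:,2]>60)
n,l,s,ce=cv2.connectedComponentsWithStats(m.astype(np.uint8))
print([ (s[i],ce[i].round()) for i in range(1,n) if s[i,4]>300])
for i in range(1,n):
    if s[i,4]>800: print(np.percentile(h[l==i],[2,50,98],axis=0))
```

```text
[(array([ 434,  143,   81,  105, 6639], dtype=int32), array([473., 194.])), (array([ 250,  146,   67,  112, 7040], dtype=int32), array([283., 200.])), (array([ 346,  146,   71,  112, 6635], dtype=int32), array([380., 198.]))]
[[104. 106. 108.]
 [106. 120. 209.]
 [107. 121. 232.]]
[[104.   107.    86.78]
 [106.   119.   121.  ]
 [106.   121.   231.  ]]
[[105. 106. 102.]
 [106. 119. 216.]
 [107. 121. 228.]]
```

View pics/w8.png

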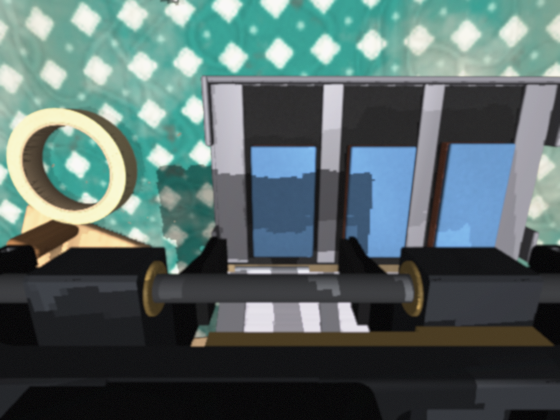

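Three blue tiles lie at (283,200), (380,198) and (473,194). I'll lower the saturation threshold and measure them.

```bash
sed -i 's/(h\[:,:,0\]>100)&(h\[:,:,0\]<130)&(h\[:,:,1\]>120)&(h\[:,:,2\]>40)/(h[:,:,0]>98)\&(h[:,:,0]<115)\&(h[:,:,1]>90)\&(h[:,:,2]>60)/' h.py
python3 - <<'E'
from h import *
c=shot('wrist');tiles(c,'blue',hz=.046,amin=600)
E
```

```text
tile px [472. 195.] 6573 c [ 0.6496 -0.0915] size [0.052 0.09 ] yaw -0.083 tipper [ 0.0704 -0.0807]
tile px [283. 201.] 6944 c [0.6576 0.0657] size [0.053 0.096] yaw -0.087 tipper [0.0646 0.0766]
tile px [380. 199.] 6539 c [ 0.6503 -0.0136] size [0.052 0.097] yaw -0.084 tipper [ 0.0643 -0.003 ]
```

>>> send_rows:
  increments: [0, 0, 0, 0.4, -0.17, -3, 0.72, 0, 0, 0, 0, 0, -3, 0.72, 0, 0, 0, 0, 0, -3, 0.72, 0, 0, 0, 0, 0, -0.8, 0.72, 0, 0, 0, 0, 0, 0, 0.5, 0, 0, 0, 0, 0, 0, 0, 0, 0, 0, 0, 0, 0, 0, 0, 0, 0, 0, 0, 0, 0, 0, 0, 0, 0, 0, 0, 0, 0, 0, 0, 0, 0, 0, 0, 0, 0, 0, 0, 0, 2, 0, 0, 0, 0, 0, 0, 3.5, 0, 0, 0, 0, 0, 0, 3.5, 0, 0, 0, 0, 0, 0, 3.5, 0]

```text
time: 28.05
position: [0.6577, 0.0653, 0.1719]
tool_rot: [0.999, -0.043, -0.0, -0.0]
ft_force: [0.3, 0.0, -0.7]
grip_width: 0.0514
grip_force: 30.0
```

>>> send_rows:
  increments: [0, 0, 0.1159, -0.75, 2.16, 0, 0, 0, 0, 0.1159, -0.75, 2.16, 0, 0, 0, 0, 0.1159, -0.75, 2.16, 0, 0, 0, 0, 0.1159, -0.75, 2.16, 0, 0, 0, 0, 0.1159, -0.75, 2.16, 0, 0, 0, 0, 0.1159, -0.75, 2.16, 0, 0, 0, 0, 0.1159, -0.75, 2.16, 0, 0, 0, 0, 0.1159, -0.75, 2.16, 0, 0, 0, 0, 0.1159, -0.75, 2.16, 0, 0, 0, 0, 0.1159, -0.75, 2.16, 0, 0, 0, 0, 0, 0, 0, 0, 0, 0, 0, 0, 0, 0, 0, 0, 0, 0, 0, 0, 0, 0, 0]

```text
time: 29.13
position: [0.5833, 0.2809, 0.1709]
tool_rot: [0.86, 0.511, 0.0, 0.0]
ft_force: [-0.2, -0.3, -2.0]
grip_width: 0.0516
grip_force: 30.0
```

```bash
cat >> h.py <<'E'
def rack(c):
    P=pts(c);z=P[:,:,2];b=(P[:,:,0]>.35)&(P[:,:,0]<.7)&(P[:,:,1]>.17)&(P[:,:,1]<.5)
    x=np.array([np.cos(1.072),np.sin(1.072)]);y=np.array([-x[1],x[0]]);C=np.array([.517,.324])
    X=(P[:,:,:2]-C)@x;Y=(P[:,:,:2]-C)@y
    for nm,lo,hi,xl,xh in [('rail',.05,.072,-.01,.05),('lip',.022,.034,-.07,-.025)]:
        k=b&(z>lo)&(z<hi)&(X>xl)&(X<xh)&(abs(Y)<.15)
        for y0 in np.arange(-.16,.16,.04):
            g=k&(Y>y0)&(Y<y0+.04)
            if g.sum()>25: print(nm,round(y0+.02,2),'n',g.sum(),'X',np.percentile(X[g],[3,50,97]).round(4),'zmax',np.percentile(z[g],95).round(4),'Y',np.percentile(Y[g],[2,98]).round(4))
E
python3 - <<'E'
from h import *
state();c=shot('wrist','w9.png');rack(c)
print('top');rack(dict(np.load('t.npz')))
E
```

```text
t 29.13 p [0.5833 0.2809 0.1709] xang 1.072 z [ 0.    -0.001 -1.   ] w 0.0516 gf 30.0 F [-0.2 -0.3 -2. ]
rail -0.14 n 544 X [0.0102 0.0229 0.0339] zmax 0.0676 Y [-0.1377 -0.1212]
rail -0.1 n 189 X [0.0232 0.0245 0.0257] zmax 0.061 Y [-0.1193 -0.0807]
rail -0.06 n 153 X [0.0233 0.0247 0.0256] zmax 0.061 Y [-0.0792 -0.0407]
rail -0.02 n 543 X [0.0159 0.0216 0.0254] zmax 0.0619 Y [-0.0384 -0.0006]
rail 0.02 n 550 X [0.0159 0.0209 0.0251] zmax 0.062 Y [0.0009 0.039 ]
rail 0.06 n 510 X [0.016  0.0207 0.0246] zmax 0.062 Y [0.041  0.0791]
rail 0.1 n 538 X [0.0149 0.0206 0.0244] zmax 0.062 Y [0.0806 0.1196]
rail 0.14 n 741 X [0.0083 0.0209 0.0319] zmax 0.0674 Y [0.1211 0.1355]
lip -0.14 n 58 X [-0.0496 -0.0448 -0.0411] zmax 0.0285 Y [-0.1353 -0.1289]
lip -0.02 n 304 X [-0.0508 -0.0449 -0.0415] zmax 0.0288 Y [-0.0303 -0.0008]
lip 0.02 n 400 X [-0.0508 -0.0452 -0.0417] zmax 0.0287 Y [0.0008 0.0389]
lip 0.06 n 395 X [-0.0509 -0.0454 -0.042 ] zmax 0.0288 Y [0.0407 0.0792]
lip 0.1 n 392 X [-0.0509 -0.0458 -0.0423] zmax 0.0288 Y [0.0808 0.1193]
lip 0.14 n 120 X [-0.0509 -0.0457 -0.0425] zmax 0.028
[... 330 characters left out ...]
[0.0167 0.0203 0.0261] zmax 0.0643 Y [0.0012 0.0391]
rail 0.06 n 72 X [0.0166 0.0205 0.0251] zmax 0.0637 Y [0.0409 0.0796]
rail 0.1 n 69 X [0.0163 0.02   0.025 ] zmax 0.0633 Y [0.0813 0.1183]
rail 0.14 n 73 X [0.0087 0.0189 0.0302] zmax 0.0684 Y [0.1205 0.1373]
lip -0.1 n 61 X [-0.0496 -0.0451 -0.0401] zmax 0.0302 Y [-0.119  -0.0824]
lip -0.06 n 66 X [-0.0501 -0.0455 -0.0402] zmax 0.0308 Y [-0.0793 -0.041 ]
lip -0.02 n 67 X [-0.05   -0.046  -0.0407] zmax 0.0306 Y [-0.0391 -0.0012]
lip 0.02 n 68 X [-0.0505 -0.0463 -0.0409] zmax 0.0314 Y [0.0007 0.0387]
lip 0.06 n 70 X [-0.0511 -0.0463 -0.0411] zmax 0.0303 Y [0.0413 0.0788]
lip 0.1 n 71 X [-0.0509 -0.0465 -0.0415] zmax 0.0309 Y [0.0815 0.1186]
```

>>> send_rows:
  increments: [0.0957, -0.0521, 0, 0, 0, 0, 0, 0.0957, -0.0521, 0, 0, 0, 0, 0, 0.0957, -0.0521, 0, 0, 0, 0, 0, 0.0957, -0.0521, 0, 0, 0, 0, 0, 0.0957, -0.0521, 0, 0, 0, 0, 0, 0.0957, -0.0521, 0, 0, 0, 0, 0, 0.0957, -0.0521, 0, 0, 0, 0, 0, 0.0957, -0.0521, 0, 0, 0, 0, 0, 0, 0, 0, 0, 0, 0, 0, 0, 0, 0, 0, 0, 0, 0]

```text
time: 30.02
position: [0.5803, 0.2824, 0.1682]
tool_rot: [0.799, 0.477, 0.31, -0.194]
ft_force: [-0.0, 0.3, -0.9]
grip_width: 0.0513
grip_force: 30.0
```

```bash
cat >> h.py <<'E'
def rk(p):
    d=np.array(p[:2])-[.517,.324];x=np.array([np.cos(1.072),np.sin(1.072)]);return np.array([d@x,d@[-x[1],x[0]]])
def rkstate():
    state();o=robot.get_obs();R=Ro.from_quat(o['tool_rot']).as_matrix();x=np.array([np.cos(1.072),np.sin(1.072),0]);y=np.array([-x[1],x[0],0])
    print('rack',rk(o['position']).round(4),'tilt',np.degrees(np.arctan2(R[:,2]@x,-R[2,2])).round(1),'ydev',(R[:,2]@y).round(3),'toolx.y',(R[:,0]@y).round(3),'q',o['q'].round(2))
E
python3 -c "
from h import *
rkstate()"
```

```text
t 30.02 p [0.5803 0.2824 0.1682] xang 1.069 z [ 0.31   0.605 -0.733] w 0.0513 gf 30.0 F [-0.   0.3 -0.9]
rack [-0.0063 -0.0755] tilt 42.8 ydev 0.017 toolx.y -0.002 q [-0.02  0.59  1.87  1.21  0.71 -0.5 ]
```

>>> send_rows:
  increments: [0.0557, -0.0303, 0, 0, 0, 0, 0, 0.0557, -0.0303, 0, 0, 0, 0, 0, 0, 0, 0, 0, 0, 0, 0, 0, 0, 0, 0, 0, 0, 0, 0, 0, 0, 0, 0, 0, 0]

```text
time: 30.43
position: [0.5807, 0.2847, 0.1696]
tool_rot: [0.776, 0.467, 0.361, -0.223]
ft_force: [0.3, 0.6, -1.6]
grip_width: 0.0514
grip_force: 30.0
```

```bash
python3 -c "
from h import *
rkstate()"
```

```text
t 30.43 p [0.5807 0.2847 0.1696] xang 1.078 z [ 0.351  0.683 -0.64 ] w 0.0514 gf 30.0 F [ 0.3  0.6 -1.6]
rack [-0.0041 -0.0748] tilt 50.2 ydev 0.018 toolx.y 0.004 q [-0.06  0.63  1.92  1.43  0.79 -0.76]
```

>>> send_rows:
  increments: [0, 0, 0, 0.08, -0.18, -2.5, 0, 0, 0, 0, 0.08, -0.18, -2.5, 0, 0, 0, 0, 0, 0, -2.5, 0, 0, 0, 0, 0, 0, -2.2, 0, 0, 0, 0, 0, 0, 0, 0, 0, 0, 0, 0, 0, 0, 0, 0, 0, 0, 0, 0, 0, 0]

```text
time: 31.02
position: [0.5823, 0.2814, 0.0735]
tool_rot: [0.775, 0.467, 0.362, -0.224]
ft_force: [1.4, -0.0, -0.5]
grip_width: 0.0516
grip_force: 30.0
```

```bash
python3 -c "
from h import *
rkstate()"
```

```text
t 31.02 p [0.5823 0.2814 0.0735] xang 1.078 z [ 0.352  0.685 -0.638] w 0.0516 gf 30.0 F [ 1.4 -0.  -0.5]
rack [-0.0061 -0.0777] tilt 50.4 ydev 0.018 toolx.y 0.004 q [-0.07  0.83  1.94  1.64  0.79 -1.07]
```

>>> send_rows:
  increments: [0, 0, 0, 0, 0, -0.7, 0, 0, 0, 0, 0, 0, -0.6, 0, 0, 0, 0, 0, 0, 0, 0, 0, 0, 0, 0, 0, 0, 0]

```text
time: 31.35
position: [0.5828, 0.2816, 0.0613]
tool_rot: [0.775, 0.466, 0.364, -0.224]
ft_force: [-0.6, 1.1, 3.7]
grip_width: 0.0513
grip_force: 30.0
```

```bash
python3 -c "
from h import *
rkstate()"
```

```text
t 31.35 p [0.5828 0.2816 0.0613] xang 1.078 z [ 0.354  0.687 -0.635] w 0.0513 gf 30.0 F [-0.6  1.1  3.7]
rack [-0.0058 -0.0781] tilt 50.6 ydev 0.018 toolx.y 0.004 q [-0.07  0.86  1.94  1.67  0.79 -1.11]
```

>>> send_rows:
  increments: [0, 0, 0, 0, 0, 0, 0.66, 0, 0, 0, 0, 0, 0, 0.66, 0, 0, 0, 0, 0, 0, 0.66, 0, 0, 0, -0.7, -1.37, 1.27, 0.66, 0, 0, 0, -1.05, -2.05, 1.9, 0.66, 0, 0, 0, -1.05, -2.05, 1.9, 0.66, 0, 0, 0, -1.05, -2.05, 1.9, 0.66, 0, 0, 0, 0, 0, 2.5, 0.72, 0, 0, 0, 0, 0, 0, 0.72]

```text
time: 32.1
position: [0.5441, 0.2044, 0.1571]
tool_rot: [0.775, 0.466, 0.363, -0.222]
ft_force: [0.5, -0.1, -0.1]
grip_width: 0.0611
grip_force: 0.0
```

```bash
cat >> h.py <<'E'
def blob(n):
    c=shot(n);P=pts(c);h=cv2.cvtColor(c['image'],cv2.COLOR_RGB2HSV)
    m=((h[:,:,0]>98)&(h[:,:,0]<115)&(h[:,:,1]>90)&(h[:,:,2]>60)).astype(np.uint8);m=cv2.erode(m,np.ones((3,3)))
    k,l,s,ce=cv2.connectedComponentsWithStats(m)
    for i in range(1,k):
        if s[i,4]<100: continue
        Q=P[(l==i)&(c['range_z']>0)];
        if len(Q)<50 or not(.3<Q[:,0].mean()<.8 and abs(Q[:,1].mean())<.5 and Q[:,2].max()<.25): continue
        v=np.linalg.svd(Q-Q.mean(0),full_matrices=False)[2][2];v*=np.sign(v[2])
        print(n,ce[i].round(),s[i,4],'mean',Q.mean(0).round(4),'rack',rk(Q.mean(0)).round(4),'z',np.percentile(Q[:,2],[2,98]).round(3),'tilt',np.degrees(np.arccos(v[2])).round(1))
E
python3 -c "
from h import *
rkstate();blob('wrist');blob('top');shot('wrist','w10.png')"
```

```text
t 32.1 p [0.5441 0.2044 0.1571] xang 1.078 z [ 0.356  0.683 -0.637] w 0.0611 gf 0.0 F [ 0.5 -0.1 -0.1]
rack [-0.092 -0.081] tilt 50.4 ydev 0.014 toolx.y 0.004 q [-0.25  0.63  2.04  1.4   0.87 -0.95]
wrist [281. 216.] 4660 mean [0.5843 0.2834 0.0602] rack [-0.0034 -0.0785] z [0.025 0.092] tilt 48.8
top [304. 174.] 705 mean [ 0.65   -0.0123  0.0456] rack [-0.2317 -0.2776] z [0.041 0.05 ] tilt 0.3
top [335. 175.] 716 mean [ 0.6453 -0.0905  0.0456] rack [-0.3026 -0.3109] z [0.041 0.05 ] tilt 0.8
top [183. 202.] 512 mean [0.5864 0.2854 0.0615] rack [-0.0007 -0.0794] z [0.026 0.091] tilt 49.2
```

>>> send_rows:
  increments: [-0.0859, 0.0467, 0, 0.84, 0, 0.45, 0.72, -0.0859, 0.0467, 0, 0.84, 0, 0.45, 0.72, -0.0859, 0.0467, 0, 0.84, 0, 0.45, 0.72, -0.0859, 0.0467, 0, 0.84, 0, 0.45, 0.72, -0.0859, 0.0467, 0, 0.84, 0, 0.45, 0.72, -0.0859, 0.0467, 0, 0.84, 0, 0.45, 0.72, -0.0859, 0.0467, 0, 0.84, 0, 0.45, 0.72, -0.0859, 0.0467, 0, 0.84, 0, 0.45, 0.72, -0.0859, 0.0467, 0, 0.84, 0, 0.45, 0.72, 0, 0, -0.1159, 0.3, -2.14, 0, 0.72, 0, 0, -0.1159, 0.3, -2.14, 0, 0.72, 0, 0, -0.1159, 0.3, -2.14, 0, 0.72, 0, 0, -0.1159, 0.3, -2.14, 0, 0.72, 0, 0, -0.1159, 0.3, -2.14, 0, 0.72, 0, 0, -0.1159, 0.3, -2.14, 0, 0.72, 0, 0, -0.1159, 0.3, -2.14, 0, 0.72, 0, 0, -0.1159, 0.3, -2.14, 0, 0.72, 0, 0, -0.1159, 0.3, -2.14, 0, 0.72, 0, 0, -0.1159, 0.3, -2.14, 0, 0.72]

```text
time: 33.83
position: [0.6374, -0.0064, 0.1859]
tool_rot: [0.998, -0.043, 0.045, -0.015]
ft_force: [-0.1, 0.1, -0.2]
grip_width: 0.063
grip_force: 0.0
```

>>> send_rows:
  increments: [0, 0, 0, 0, 0, -1.5, 0.72, 0, 0, 0, 0, 0, -1.5, 0.72, 0, 0, 0, 0, 0, 0, 0.72, 0, 0, 0, 0, 0, 0, 0.72]

```text
time: 34.17
position: [0.6368, -0.0055, 0.1557]
tool_rot: [0.998, -0.04, 0.044, -0.015]
ft_force: [-0.1, -0.4, -0.3]
grip_width: 0.0629
grip_force: 0.0
```

```bash
cat >> h.py <<'E'
def fix(yaw):
    o=robot.get_obs();R=Ro.from_quat(o['tool_rot']);T=Ro.from_euler('z',yaw)*Ro.from_euler('x',np.pi)
    print('rotfix',(T*R.inv()).as_rotvec().round(4))
E
python3 -c "
from h import *
state();fix(-.087);print(tip(robot.get_obs()['position']));c=shot('wrist');tiles(c,'blue',hz=.046,amin=600);blob('top')"
```

```text
t 34.17 p [ 0.6368 -0.0055  0.1557] xang -0.082 z [ 0.089  0.026 -0.996] w 0.0629 gf 0.0 F [-0.1 -0.4 -0.3]
rotfix [-0.0257  0.0895 -0.0064]
[0.05016812 0.00383446]
tile px [386. 195.] 6661 c [ 0.6462 -0.0922] size [0.053 0.097] yaw -0.083 tipper [ 0.067  -0.0817]
tile px [295. 198.] 6601 c [ 0.6502 -0.014 ] size [0.053 0.097] yaw -0.079 tipper [ 0.0642 -0.0035]
top [340. 188.] 114 mean [ 0.6127 -0.0994  0.0462] rack [-0.326  -0.2866] z [0.042 0.05 ] tilt 1.5
top [183. 203.] 560 mean [0.5842 0.2846 0.0595] rack [-0.0024 -0.0779] z [0.026 0.091] tilt 49.1
```

>>> send_rows:
  increments: [-0.0257, 0.0895, -0.0064, 1.34, -0.85, 0, 0.72, 0, 0, 0, 0, 0, 0, 0.72, 0, 0, 0, 0, 0, -2.9, 0.72, 0, 0, 0, 0, 0, -2.9, 0.72, 0, 0, 0, 0, 0, -2.9, 0.72, 0, 0, 0, 0, 0, -2.3, 0.72, 0, 0, 0, 0, 0, 0, 0.5, 0, 0, 0, 0, 0, 0, 0, 0, 0, 0, 0, 0, 0, 0, 0, 0, 0, 0, 0, 0, 0, 0, 0, 0, 0, 0, 0, 0, 0, 0, 0, 0, 0, 0, 0, 0, 0, 0, 0, 0, 2, 0, 0, 0, 0, 0, 0, 3.5, 0, 0, 0, 0, 0, 0, 3.5, 0, 0, 0, 0, 0, 0, 3.5, 0]

```text
time: 35.6
position: [0.6512, -0.0149, 0.1748]
tool_rot: [0.999, -0.044, 0.003, 0.001]
ft_force: [0.4, -0.0, -1.6]
grip_width: 0.0516
grip_force: 30.0
```

```bash
python3 -c "
from h import *
state();fix(-.087);print(tip(robot.get_obs()['position']))"
```

```text
t 35.6 p [ 0.6512 -0.0149  0.1748] xang -0.088 z [ 0.005 -0.001 -1.   ] w 0.0516 gf 30.0 F [ 0.4 -0.  -1.6]
rotfix [0.0014 0.005  0.0007]
[ 0.06536254 -0.00423348]
```

>>> send_rows:
  increments: [0, 0, 0.1159, -1.36, 3.34, 0, 0, 0, 0, 0.1159, -1.36, 3.34, 0, 0, 0, 0, 0.1159, -1.36, 3.34, 0, 0, 0, 0, 0.1159, -1.36, 3.34, 0, 0, 0, 0, 0.1159, -1.36, 3.34, 0, 0, 0, 0, 0.1159, -1.36, 3.34, 0, 0, 0, 0, 0.1159, -1.36, 3.34, 0, 0, 0, 0, 0.1159, -1.36, 3.34, 0, 0, 0, 0, 0.1159, -1.36, 3.34, 0, 0, 0, 0, 0.1159, -1.36, 3.34, 0, 0, 0.072, -0.0392, 0, 0, 0, 0, 0, 0.072, -0.0392, 0, 0, 0, 0, 0, 0.072, -0.0392, 0, 0, 0, 0, 0, 0.072, -0.0392, 0, 0, 0, 0, 0, 0.072, -0.0392, 0, 0, 0, 0, 0, 0.072, -0.0392, 0, 0, 0, 0, 0, 0.072, -0.0392, 0, 0, 0, 0, 0, 0.072, -0.0392, 0, 0, 0, 0, 0, 0.072, -0.0392, 0, 0, 0, 0, 0, 0.072, -0.0392, 0, 0, 0, 0, 0]

```text
time: 37.27
position: [0.514, 0.3209, 0.1737]
tool_rot: [0.798, 0.477, 0.314, -0.19]
ft_force: [-0.9, 0.5, -1.5]
grip_width: 0.0511
grip_force: 30.0
```

>>> send_rows:
  increments: [0, 0, 0, 0, 0, 0, 0, 0, 0, 0, 0, 0, 0, 0, 0, 0, 0, 0, 0, 0, 0]

```text
time: 37.52
position: [0.5139, 0.3212, 0.1729]
tool_rot: [0.799, 0.477, 0.311, -0.19]
ft_force: [0.1, -0.3, -0.7]
grip_width: 0.0513
grip_force: 30.0
```

```bash
cat >> h.py <<'E'
def tgt(tilt,X,Y,z):
    o=robot.get_obs();R=Ro.from_quat(o['tool_rot']);T=Ro.from_euler('z',1.072)*Ro.from_euler('y',-tilt,degrees=True)*Ro.from_euler('x',np.pi)
    x=np.array([np.cos(1.072),np.sin(1.072)]);y=np.array([-x[1],x[0]]);w=np.array([.517,.324])+X*x+Y*y
    print('rotfix',(T*R.inv()).as_rotvec().round(4),'shift cm',((np.r_[w,z]-o['position'])*100).round(2))
E
python3 -c "
from h import *
rkstate();tgt(47,-.005,0,.072)"
```

```text
t 37.52 p [0.5139 0.3212 0.1729] xang 1.073 z [ 0.316  0.602 -0.734] w 0.0513 gf 30.0 F [ 0.1 -0.3 -0.7]
rack [-0.0039  0.0014] tilt 42.8 ydev 0.01 toolx.y 0.001 q [ 0.07  0.54  2.    1.37  0.63 -0.61]
rotfix [ 0.0611 -0.0411 -0.0079] shift cm [  0.07  -0.16 -10.09]
```

>>> send_rows:
  increments: [0.0305, -0.0205, -0.004, 0.07, -0.16, -1.5, 0, 0.0305, -0.0205, -0.004, 0, 0, -2, 0, 0, 0, 0, 0, 0, -2.5, 0, 0, 0, 0, 0, 0, -2.5, 0, 0, 0, 0, 0, 0, -1.5, 0, 0, 0, 0, 0, 0, 0, 0, 0, 0, 0, 0, 0, 0, 0, 0, 0, 0, 0, 0, 0, 0]

```text
time: 38.18
position: [0.5146, 0.3203, 0.0735]
tool_rot: [0.788, 0.469, 0.344, -0.204]
ft_force: [0.5, 1.0, -1.7]
grip_width: 0.0515
grip_force: 30.0
```

```bash
python3 -c "
from h import *
rkstate();tgt(47,-.005,0,.06)"
```

```text
t 38.18 p [0.5146 0.3203 0.0735] xang 1.073 z [ 0.35   0.644 -0.681] w 0.0515 gf 30.0 F [ 0.5  1.  -1.7]
rack [-0.0044  0.0003] tilt 47.1 ydev 0.001 toolx.y 0.001 q [ 0.04  0.8   2.07  1.85  0.71 -1.22]
rotfix [-0.0016  0.0011 -0.0011] shift cm [-0.   -0.07 -1.35]
```

>>> send_rows:
  increments: [0, 0, 0, 0, -0.05, -0.5, 0, 0, 0, 0, 0, 0, -0.4, 0, 0, 0, 0, -0.07, -0.13, -0.3, 0, 0, 0, 0, -0.07, -0.13, -0.2, 0, 0, 0, 0, 0, 0, 0, 0, 0, 0, 0, 0, 0, 0, 0]

```text
time: 38.68
position: [0.5143, 0.3184, 0.0624]
tool_rot: [0.786, 0.468, 0.348, -0.206]
ft_force: [-1.5, 0.2, 11.9]
grip_width: 0.0511
grip_force: 30.0
```

```bash
python3 -c "
from h import *
rkstate()"
```

```text
t 38.68 p [0.5143 0.3184 0.0624] xang 1.074 z [ 0.354  0.65  -0.673] w 0.0511 gf 30.0 F [-1.5  0.2 11.9]
rack [-0.0062 -0.0003] tilt 47.7 ydev 0.0 toolx.y 0.001 q [ 0.03  0.83  2.08  1.89  0.74 -1.27]
```

>>> send_rows:
  increments: [0, 0, 0, -0.1, -0.18, 0.1, 0, 0, 0, 0, 0, 0, 0, 0, 0, 0, 0, 0, 0, 0, 0.66, 0, 0, 0, 0, 0, 0, 0.66, 0, 0, 0, 0, 0, 0, 0.66, 0, 0, 0, -0.7, -1.3, 1.36, 0.66, 0, 0, 0, -1.05, -1.94, 2.02, 0.66, 0, 0, 0, -1.05, -1.94, 2.02, 0.66, 0, 0, 0, -1.05, -1.94, 2.02, 0.66, 0, 0, 0, 0, 0, 2.5, 0.72, 0, 0, 0, 0, 0, 0, 0.72]

```text
time: 39.6
position: [0.4734, 0.2425, 0.1613]
tool_rot: [0.788, 0.467, 0.344, -0.203]
ft_force: [0.5, 0.4, 0.8]
grip_width: 0.0614
grip_force: 0.0
```

```bash
python3 -c "
from h import *
rkstate();blob('wrist');blob('top')"
```

```text
t 39.6 p [0.4734 0.2425 0.1613] xang 1.072 z [ 0.353  0.642 -0.68 ] w 0.0614 gf 0.0 F [0.5 0.4 0.8]
rack [-0.0925 -0.0007] tilt 47.1 ydev -0.003 toolx.y -0.0 q [-0.16  0.57  2.2   1.53  0.76 -1.05]
wrist [363. 206.] 4126 mean [0.5857 0.286  0.0634] rack [-0.0005 -0.0785] z [0.028 0.092] tilt 48.8
wrist [282. 213.] 4569 mean [0.5151 0.3185 0.0592] rack [-0.0057 -0.001 ] z [0.026 0.09 ] tilt 46.1
top [335. 175.] 716 mean [ 0.6453 -0.0905  0.0456] rack [-0.3026 -0.311 ] z [0.041 0.05 ] tilt 0.4
top [183. 203.] 558 mean [0.5843 0.2846 0.0597] rack [-0.0024 -0.0779] z [0.026 0.091] tilt 49.0
top [169. 231.] 590 mean [0.5152 0.3195 0.0584] rack [-0.0048 -0.0005] z [0.026 0.089] tilt 46.3
```

>>> send_rows:
  increments: [-0.0802, 0.0436, 0, 1.5, -0.2, 0.4, 0.72, -0.0802, 0.0436, 0, 1.5, -0.2, 0.4, 0.72, -0.0802, 0.0436, 0, 1.5, -0.2, 0.4, 0.72, -0.0802, 0.0436, 0, 1.5, -0.2, 0.4, 0.72, -0.0802, 0.0436, 0, 1.5, -0.2, 0.4, 0.72, -0.0802, 0.0436, 0, 1.5, -0.2, 0.4, 0.72, -0.0802, 0.0436, 0, 1.5, -0.2, 0.4, 0.72, -0.0802, 0.0436, 0, 1.5, -0.2, 0.4, 0.72, -0.0802, 0.0436, 0, 1.5, -0.2, 0.4, 0.72, 0, 0, -0.1159, 0.38, -3.16, -0.3, 0.72, 0, 0, -0.1159, 0.38, -3.16, -0.3, 0.72, 0, 0, -0.1159, 0.38, -3.16, -0.3, 0.72, 0, 0, -0.1159, 0.38, -3.16, -0.3, 0.72, 0, 0, -0.1159, 0.38, -3.16, -0.3, 0.72, 0, 0, -0.1159, 0.38, -3.16, -0.3, 0.72, 0, 0, -0.1159, 0.38, -3.16, -0.3, 0.72, 0, 0, -0.1159, 0.38, -3.16, -0.3, 0.72, 0, 0, -0.1159, 0.38, -3.16, -0.3, 0.72, 0, 0, -0.1159, 0.38, -3.16, -0.3, 0.72]

```text
time: 41.28
position: [0.612, -0.083, 0.1513]
tool_rot: [0.995, -0.043, 0.086, -0.012]
ft_force: [1.1, -0.4, 0.2]
grip_width: 0.0626
grip_force: 0.0
```

>>> send_rows:
  increments: [0, 0, 0, 0, 0, 0, 0.72, 0, 0, 0, 0, 0, 0, 0.72, 0, 0, 0, 0, 0, 0, 0.72]

```text
time: 41.53
position: [0.6118, -0.0814, 0.1521]
tool_rot: [0.995, -0.04, 0.086, -0.012]
ft_force: [-0.0, 0.9, -0.5]
grip_width: 0.0627
grip_force: 0.0
```

```bash
python3 -c "
from h import *
state();fix(-.087);print(tip(robot.get_obs()['position']));c=shot('wrist');tiles(c,'blue',hz=.046,amin=600)"
```

```text
t 41.53 p [ 0.6118 -0.0814  0.1521] xang -0.084 z [ 0.173  0.017 -0.985] w 0.0627 gf 0.0 F [-0.   0.9 -0.5]
rotfix [-0.0162  0.1735 -0.006 ]
[ 0.03187872 -0.07389806]
tile px [295. 186.] 6845 c [ 0.6455 -0.0923] size [0.053 0.096] yaw -0.083 tipper [ 0.0664 -0.0819]
```

>>> send_rows:
  increments: [-0.0081, 0.0867, -0.003, 1.7, -0.55, 0, 0.72, -0.0081, 0.0867, -0.003, 1.7, -0.55, 0, 0.72, 0, 0, 0, 0, 0, 0, 0.72, 0, 0, 0, 0, 0, -2.9, 0.72, 0, 0, 0, 0, 0, -2.9, 0.72, 0, 0, 0, 0, 0, -2.9, 0.72, 0, 0, 0, 0, 0, -2, 0.72, 0, 0, 0, 0, 0, 0, 0.5, 0, 0, 0, 0, 0, 0, 0, 0, 0, 0, 0, 0, 0, 0, 0, 0, 0, 0, 0, 0, 0, 0, 0, 0, 0, 0, 0, 0, 0, 0, 0, 0, 0, 0, 0, 0, 0, 0, 0, 0, 2, 0, 0, 0, 0, 0, 0, 3.5, 0, 0, 0, 0, 0, 0, 3.5, 0, 0, 0, 0, 0, 0, 3.5, 0]

```text
time: 43.0
position: [0.646, -0.0934, 0.1728]
tool_rot: [0.999, -0.044, 0.001, 0.001]
ft_force: [0.5, 0.4, -2.2]
grip_width: 0.0517
grip_force: 30.0
```

```bash
python3 -c "
from h import *
state();fix(-.087);print(tip(robot.get_obs()['position']))"
```

```text
t 43.0 p [ 0.646  -0.0934  0.1728] xang -0.088 z [ 0.002 -0.002 -1.   ] w 0.0517 gf 30.0 F [ 0.5  0.4 -2.2]
rotfix [0.0016 0.002  0.0013]
[ 0.06698747 -0.08286969]
```

>>> send_rows:
  increments: [0, 0, 0.0892, -0.3, 4, 0.5, 0, 0, 0, 0.0892, -0.3, 4, 0.5, 0, 0, 0, 0.0892, -0.3, 4, 0.5, 0, 0, 0, 0.0892, -0.3, 4, 0.5, 0, 0, 0, 0.0892, -0.3, 4, 0, 0, 0, 0, 0.0892, -0.3, 4, 0, 0, 0, 0, 0.0892, -2.6, 2.99, 0, 0, 0, 0, 0.0892, -2.6, 2.99, 0, 0, 0, 0, 0.0892, -2.6, 2.99, 0, 0, 0, 0, 0.0892, -2.6, 2.99, 0, 0, 0, 0, 0.0892, -2.6, 2.99, 0, 0, 0, 0, 0.0892, -2.6, 2.99, 0, 0, 0, 0, 0.0892, -2.6, 2.99, 0, 0, 0.072, -0.0392, 0, 0, 0, 0, 0, 0.072, -0.0392, 0, 0, 0, 0, 0, 0.072, -0.0392, 0, 0, 0, 0, 0, 0.072, -0.0392, 0, 0, 0, 0, 0, 0.072, -0.0392, 0, 0, 0, 0, 0, 0.072, -0.0392, 0, 0, 0, 0, 0]

```text
time: 44.58
position: [0.4456, 0.3558, 0.1923]
tool_rot: [0.835, 0.496, 0.206, -0.122]
ft_force: [0.1, 0.5, -2.4]
grip_width: 0.0516
grip_force: 30.0
```

>>> send_rows:
  increments: [0.072, -0.0392, 0, 0, 0, 0, 0, 0.072, -0.0392, 0, 0, 0, 0, 0, 0.072, -0.0392, 0, 0, 0, 0, 0, 0, 0, 0, 0, 0, 0, 0, 0, 0, 0, 0, 0, 0, 0, 0, 0, 0, 0, 0, 0, 0]

```text
time: 45.08
position: [0.4444, 0.3587, 0.1914]
tool_rot: [0.814, 0.487, 0.269, -0.167]
ft_force: [0.8, -0.5, -2.6]
grip_width: 0.0515
grip_force: 30.0
```

```bash
python3 -c "
from h import *
rkstate();tgt(47,-.005,.078,.073)"
```

```text
t 45.08 p [0.4444 0.3587 0.1914] xang 1.074 z [ 0.276  0.534 -0.799] w 0.0515 gf 30.0 F [ 0.8 -0.5 -2.6]
rack [-0.0042  0.0804] tilt 36.9 ydev 0.013 toolx.y 0.002 q [ 0.23  0.43  2.04  1.18  0.51 -0.3 ]
rotfix [ 0.1504 -0.0918 -0.01  ] shift cm [  0.17  -0.18 -11.84]
```

>>> send_rows:
  increments: [0.0501, -0.0306, -0.0033, 0.06, -0.06, 0, 0, 0.0501, -0.0306, -0.0033, 0.06, -0.06, -1, 0, 0.0501, -0.0306, -0.0033, 0.05, -0.06, -1, 0, 0, 0, 0, 0, 0, -2.5, 0, 0, 0, 0, 0, 0, -2.5, 0, 0, 0, 0, 0, 0, -2.5, 0, 0, 0, 0, 0, 0, -2.3, 0, 0, 0, 0, 0, 0, 0, 0, 0, 0, 0, 0, 0, 0, 0, 0, 0, 0, 0, 0, 0, 0]

```text
time: 45.92
position: [0.4443, 0.3593, 0.0786]
tool_rot: [0.793, 0.474, 0.327, -0.2]
ft_force: [-0.5, 1.4, -1.9]
grip_width: 0.0513
grip_force: 30.0
```

```bash
python3 -c "
from h import *
rkstate();tgt(47,-.0045,.078,.0625)"
```

```text
t 45.92 p [0.4443 0.3593 0.0786] xang 1.073 z [ 0.329  0.628 -0.705] w 0.0513 gf 30.0 F [-0.5  1.4 -1.9]
rack [-0.0038  0.0807] tilt 45.2 ydev 0.011 toolx.y 0.001 q [ 0.17  0.78  2.18  2.05  0.69 -1.33]
rotfix [ 0.0248 -0.0219 -0.0084] shift cm [ 0.21 -0.19 -1.61]
```

>>> send_rows:
  increments: [0.0248, -0.0219, -0.0084, 0.21, -0.19, 0, 0, 0, 0, 0, 0, 0, -0.6, 0, 0, 0, 0, 0, 0, -0.6, 0, 0, 0, 0, -0.07, -0.13, -0.3, 0, 0, 0, 0, -0.07, -0.13, 0, 0, 0, 0, 0, 0, 0, 0, 0, 0, 0, 0, 0, 0, 0, 0]

```text
time: 46.5
position: [0.4444, 0.3541, 0.0627]
tool_rot: [0.789, 0.468, 0.342, -0.204]
ft_force: [0.5, 0.1, -2.2]
grip_width: 0.0514
grip_force: 30.0
```

```bash
python3 -c "
from h import *
rkstate()"
```

```text
t 46.5 p [0.4444 0.3541 0.0627] xang 1.07 z [ 0.349  0.641 -0.683] w 0.0514 gf 30.0 F [ 0.5  0.1 -2.2]
rack [-0.0083  0.0781] tilt 46.9 ydev -0.0 toolx.y -0.002 q [ 0.15  0.84  2.21  2.14  0.77 -1.46]
```

>>> send_rows:
  increments: [0, 0, 0, 0, 0, -0.2, 0, 0, 0, 0, 0, 0, -0.1, 0, 0, 0, 0, 0, 0, 0, 0.66, 0, 0, 0, 0, 0, 0, 0.66, 0, 0, 0, 0, 0, 0, 0.66, 0, 0, 0, -0.7, -1.3, 1.36, 0.66, 0, 0, 0, -1.05, -1.94, 2.02, 0.66, 0, 0, 0, -1.05, -1.94, 2.02, 0.66, 0, 0, 0, -1.05, -1.94, 2.02, 0.66, 0, 0, 0, 0, 0, 2.5, 0.3, 0, 0, 0, 0, 0, 0, 0]

```text
time: 47.42
position: [0.4062, 0.2824, 0.1625]
tool_rot: [0.788, 0.467, 0.345, -0.203]
ft_force: [0.8, -0.4, -0.1]
grip_width: 0.0504
grip_force: 0.0
```

```bash
python3 -c "
from h import *
rkstate();blob('wrist');blob('top')"
```

```text
t 47.42 p [0.4062 0.2824 0.1625] xang 1.072 z [ 0.355  0.642 -0.68 ] w 0.0504 gf 0.0 F [ 0.8 -0.4 -0.1]
rack [-0.0895  0.0774] tilt 47.2 ydev -0.004 toolx.y 0.0 q [-0.07  0.56  2.34  1.78  0.75 -1.25]
wrist [443. 207.] 4039 mean [0.5855 0.288  0.0651] rack [ 0.0011 -0.0774] z [0.036 0.092] tilt 48.8
wrist [364. 211.] 4165 mean [0.5166 0.3209 0.0635] rack [-0.0029 -0.0011] z [0.028 0.09 ] tilt 60.1
wrist [282. 217.] 4572 mean [0.4461 0.3554 0.059 ] rack [-0.0064  0.0772] z [0.026 0.09 ] tilt 46.2
top [183. 203.] 559 mean [0.5842 0.2847 0.0595] rack [-0.0024 -0.0778] z [0.026 0.091] tilt 49.2
top [169. 231.] 590 mean [0.5152 0.3195 0.0586] rack [-0.0048 -0.0006] z [0.027 0.089] tilt 46.5
top [153. 260.] 615 mean [0.4464 0.3564 0.0583] rack [-0.0053  0.0775] z [0.026 0.089] tilt 46.6
```

>>> send_rows:
  increments: [-0.0802, 0.0436, 0, 0, 0, 0.7, 0.6, -0.0802, 0.0436, 0, 0, 0, 0.7, 0.6, -0.0802, 0.0436, 0, 0, 0, 0.7, 0.6, -0.0802, 0.0436, 0, 0, 0, 0.7, 0.6, -0.0802, 0.0436, 0, 0, 0, 0.7, 0.6, -0.0802, 0.0436, 0, 0, 0, 0.7, 0.6, -0.0802, 0.0436, 0, 0, 0, 0.7, 0.6, -0.0802, 0.0436, 0, 0, 0, 0.7, 0.6, -0.0802, 0.0436, 0, 0, 0, 0.7, 0.6, 0, 0, -0.1159, 0.98, -2.8, 0, 0.6, 0, 0, -0.1159, 0.98, -2.8, 0, 0.6, 0, 0, -0.1159, 0.98, -2.8, 0, 0.6, 0, 0, -0.1159, 0.98, -2.8, 0, 0.6, 0, 0, -0.1159, 0.98, -2.8, 0, 0.6, 0, 0, -0.1159, 0.98, -2.8, 0, 0.6, 0, 0, -0.1159, 0.98, -2.8, 0, 0.6, 0, 0, -0.1159, 0.98, -2.8, 0, 0.6, 0, 0, -0.1159, 0.98, -2.8, 0, 0.6, 0, 0, -0.1159, 0.98, -2.8, 0, 0.6]

```text
time: 49.1
position: [0.4924, 0.0119, 0.1914]
tool_rot: [0.986, -0.04, 0.159, -0.022]
ft_force: [0.0, -0.1, 0.5]
grip_width: 0.0524
grip_force: 0.0
```

>>> send_rows:
  increments: [0, 0, 0, 0, 0, 0, 0.6, 0, 0, 0, 0, 0, 0, 0.6, 0, 0, 0, 0, 0, 0, 0.6]

```text
time: 49.35
position: [0.4918, 0.0134, 0.1917]
tool_rot: [0.986, -0.036, 0.159, -0.023]
ft_force: [0.4, 0.3, 0.0]
grip_width: 0.0525
grip_force: 0.0
```

```bash
cat >> h.py <<'E'
def knob():
    c=shot('wrist');P=pts(c);h=cv2.cvtColor(c['image'],cv2.COLOR_RGB2HSV)
    m=((h[:,:,0]<6)|(h[:,:,0]>172))&(h[:,:,1]>170)&(c['range_z']>0)&(P[:,:,0]<.56)&(P[:,:,0]>.4)&(abs(P[:,:,1])<.06)
    q=P[m];print('knob',len(q),q.mean(0).round(4),np.percentile(q,[3,97],axis=0).round(4).tolist(),tip(q.mean(0)))
E
python3 -c "
from h import *
state();fix(-.087);print(tip(robot.get_obs()['position']));knob()"
```

```text
t 49.35 p [0.4918 0.0134 0.1917] xang -0.083 z [ 0.315  0.033 -0.948] w 0.0525 gf 0.0 F [0.4 0.3 0. ]
rotfix [-0.0314  0.3213 -0.0132]
[-0.09590865  0.01013783]
knob 1246 [0.4955 0.0008 0.158 ] [[0.4876, -0.0139, 0.1536], [0.5029, 0.0162, 0.16]] [-0.09118536 -0.00217715]
```

>>> send_rows:
  increments: [-0.0105, 0.1071, -0.0044, 0.2, -0.4, 0.7, 0.6, -0.0105, 0.1071, -0.0044, 0.2, -0.4, 0.7, 0.6, -0.0105, 0.1071, -0.0044, 0.17, -0.4, 0.6, 0.6, 0, 0, 0, 0, 0, 0, 0.6, 0, 0, 0, 0, 0, 0, 0.6]

```text
time: 49.82
position: [0.4992, 0.0015, 0.2126]
tool_rot: [0.999, -0.043, 0.003, 0.001]
ft_force: [-1.1, 0.0, 0.0]
grip_width: 0.0521
grip_force: 0.0
```

```bash
python3 -c "
from h import *
state();fix(-.087);knob()
th=np.linspace(.95,0,17);x=-.15*np.cos(th);z=.15*np.sin(th)
print(np.round(np.c_[np.diff(x)*np.cos(TY),np.diff(x)*np.sin(TY),np.diff(z)]*100,2).tolist())"
```

```text
t 49.82 p [0.4992 0.0015 0.2126] xang -0.086 z [ 0.006 -0.001 -1.   ] w 0.0521 gf 0.0 F [-1.1  0.   0. ]
rotfix [ 0.0014  0.0059 -0.0015]
knob 947 [0.4972 0.0012 0.1571] [[0.4894, -0.0136, 0.1522], [0.5035, 0.0159, 0.1597]] [-0.08950773 -0.00157539]
[[-0.71, 0.06, -0.54], [-0.67, 0.06, -0.58], [-0.64, 0.06, -0.62], [-0.6, 0.05, -0.66], [-0.56, 0.05, -0.69], [-0.52, 0.05, -0.72], [-0.47, 0.04, -0.75], [-0.43, 0.04, -0.78], [-0.38, 0.03, -0.8], [-0.33, 0.03, -0.82], [-0.28, 0.02, -0.84], [-0.23, 0.02, -0.86], [-0.18, 0.02, -0.87], [-0.13, 0.01, -0.88], [-0.08, 0.01, -0.89], [-0.03, 0.0, -0.89]]
```

>>> send_rows:
  increments: [0, 0, 0, -0.15, 0, -2.2, 0.6, 0, 0, 0, 0, 0, -2.2, 0.6, 0, 0, 0, 0, 0, -2.2, 0.6, 0, 0, 0, 0, 0, 0, 0.6, 0, 0, 0, 0, 0, 0, 0, 0, 0, 0, 0, 0, 0, 0, 0, 0, 0, 0, 0, 0, 0, 0, 0, 0, 0, 0, 0, 0, 0, 0, 0, 0, 0, 0, 0, 0, 0, 0, 0, 0, 0, 0, 0, 0, 0, 0, 0, 0, 0]

```text
time: 50.78
position: [0.4972, 0.0012, 0.1478]
tool_rot: [0.999, -0.045, 0.002, 0.0]
ft_force: [0.0, 5.9, 3.9]
grip_width: 0.0341
grip_force: 30.0
```

>>> send_rows:
  increments: [0, 0, 0, -0.71, 0.06, -0.54, 0, 0, 0, 0, -0.67, 0.06, -0.58, 0, 0, 0, 0, -0.64, 0.06, -0.62, 0, 0, 0, 0, -0.6, 0.05, -0.66, 0, 0, 0, 0, -0.56, 0.05, -0.69, 0, 0, 0, 0, -0.52, 0.05, -0.72, 0, 0, 0, 0, -0.47, 0.04, -0.75, 0, 0, 0, 0, -0.43, 0.04, -0.78, 0, 0, 0, 0, -0.38, 0.03, -0.8, 0, 0, 0, 0, -0.33, 0.03, -0.82, 0, 0, 0, 0, -0.28, 0.02, -0.84, 0, 0, 0, 0, -0.23, 0.02, -0.86, 0, 0, 0, 0, -0.18, 0.02, -0.87, 0, 0, 0, 0, -0.13, 0.01, -0.88, 0, 0, 0, 0, -0.08, 0.01, -0.89, 0, 0, 0, 0, -0.03, 0, -0.89, 0, 0, 0, 0, 0, 0, -0.3, 0, 0, 0, 0, 0, 0, 0, 0]

```text
time: 52.28
position: [0.4357, 0.0066, 0.0238]
tool_rot: [0.999, -0.044, 0.004, 0.001]
ft_force: [1.9, 9.1, 18.0]
grip_width: 0.034
grip_force: 30.0
```

>>> send_rows:
  increments: [0, 0, 0, 0, 0, 0.2, 0, 0, 0, 0, 0, 0, 0, 0.6, 0, 0, 0, 0, 0, 0, 0.6, 0, 0, 0, 0, 0, 0, 0.6, 0, 0, 0, 0, 0, 2.5, 0.6, 0, 0, 0, 0, 0, 3.5, 0.6, 0, 0, 0, 0, 0, 3.5, 0.6, 0, 0, 0, 0, -3, 3, 0.6, 0, 0, 0, 0, -3.5, 2, 0.6, 0, 0, 0, 0, -3.5, 2, 0.6, 0, 0, 0, 0, -3.5, 0, 0.6, 0, 0, 0, 0, -3.5, 0, 0.6, 0, 0, 0, 0, -3.5, 0, 0.6, 0, 0, 0, 0, -3.5, 0, 0.6, 0, 0, 0, 0, 0, 0, 0.6]

```text
time: 53.53
position: [0.4362, -0.2414, 0.1891]
tool_rot: [0.999, -0.047, 0.004, 0.004]
ft_force: [2.2, -0.9, 1.2]
grip_width: 0.0518
grip_force: 0.0
```

```bash
python3 -c "
from h import *
state();blob('top');c=shot('top','t9.png');P=pts(c)
for x in (-.03,-.06,-.11):
  for y in(-.08,0,.08):
    u,v=proj(c,[*wor(x,y),.03]);v,u=int(round(v)),int(round(u));print(x,y,np.median(P[v-1:v+2,u-1:u+2,2]).round(4),end=' ')
"
```

```text
t 53.53 p [ 0.4362 -0.2414  0.1891] xang -0.094 z [ 0.008 -0.009 -1.   ] w 0.0518 gf 0.0 F [ 2.2 -0.9  1.2]
top [183. 203.] 562 mean [0.584  0.2845 0.0594] rack [-0.0026 -0.0777] z [0.026 0.091] tilt 49.1
top [171. 227.] 587 mean [0.5249 0.3142 0.0585] rack [-0.0048 -0.0116] z [0.026 0.089] tilt 46.6
top [153. 260.] 614 mean [0.4464 0.3565 0.0583] rack [-0.0052  0.0775] z [0.027 0.088] tilt 46.2
-0.03 -0.08 0.0313 -0.03 0 0.0306 -0.03 0.08 0.0306 -0.06 -0.08 0.0292 -0.06 0 0.0296 -0.06 0.08 0.0281 -0.11 -0.08 0.0301 -0.11 0 0.0291 -0.11 0.08 0.0321
```

View pics/t9.png

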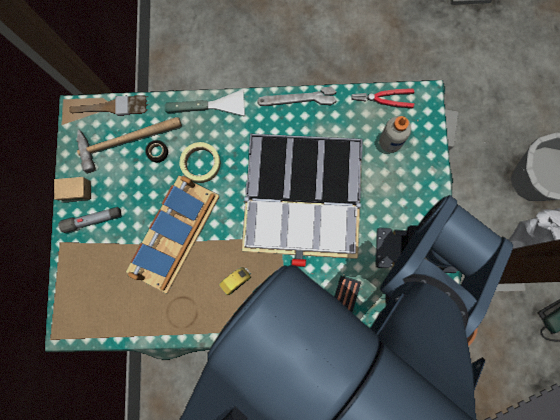

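All three tiles lean blue face out at (183,203), (171,227) and (153,260). The middle one was knocked about 11 mm along the rail but still leans properly. The leaf is flat at (300,226), and the bystanders and the black decoy look to be in the same places.

```bash
python3 -c "
from h import *
print(robot.hand_in())"
```

```text
the job is handed in; nothing more can be done
None
```

I handed the job in at about 54 s: all three tiles were turned blue face up and lean on the rack (about 46°, 46° and 49°, the steepest with its lower edge roughly 4–5 mm off the lip), and the leaf is flat again; the hand-in returned no verdict.

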